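# Close the inspection at the parts bench

### The job

Close the inspection at this bench. First push every pocket lamp that lies on the bench down into an empty spring clip of the blue rack until it snaps fully home; then stamp the white card, leaving it where it lies in the green press, by pushing the red lever all the way down and letting it come right back up; then take the card out and lay it flat in the grey tray, and last turn the sign half a turn to its stop, so that its green face looks away from the robot. Leave the spray cans and the carton alone.

Things in the scene. Friction and masses are not known exactly. Their poses are not given: they have to be found in the camera images.
- lamp_a: pocket work lamp: black box-shaped middle 74 long x 24 wide x 26 high with a white strip on top, and a round yellow end 18 in diameter on each side (150 overall, 80 to 170 g). Origin at its very centre (13 above the bench as it lies), x along its length; ends alike. Two or three lamps are present, an absent one reads None. They start flat on the bench.
- lamp_b: pocket work lamp: black box-shaped middle 74 long x 24 wide x 26 high with a white strip on top, and a round yellow end 18 in diameter on each side (150 overall, 80 to 170 g). Origin at its very centre (13 above the bench as it lies), x along its length; ends alike. Two or three lamps are present, an absent one reads None. They start flat on the bench.
- lamp_c: pocket work lamp: black box-shaped middle 74 long x 24 wide x 26 high with a white strip on top, and a round yellow end 18 in diameter on each side (150 overall, 80 to 170 g). Origin at its very centre (13 above the bench as it lies), x along its length; ends alike. Two or three lamps are present, an absent one reads None. They start flat on the bench.
- rack: fixed blue rack, base 150 (x) x 255 (y) x 8 high, with three alike clips side by side 76 apart. Each clip has a fixed aluminium jaw on its -y side and a sprung orange jaw on its +y side, which gives way along +y and snaps back over the lamp. Each jaw is a pair of prongs 14 wide, centred 52 either side of the clip's point along x; the prongs take the lamp's round yellow ends. Origin under its base.
- clip1 (a point): clip 1: the point where the centre of a fully seated lamp lies, 40 above the bench; x along the lamp (either way round). Flared jaw tops reach 65 above the bench, mouth 26 wide. 90 is clear along x between the prongs for fingers on the lamp's middle; only the orange jaw's low bar (top 17 above the bench) lies there. From the mouth a lamp is pushed about 15 down with 6 to 20 N.
- clip2 (a point): clip 2: the point where the centre of a fully seated lamp lies, 40 above the bench; x along the lamp (either way round). Flared jaw tops reach 65 above the bench, mouth 26 wide. 90 is clear along x between the prongs for fingers on the lamp's middle; only the orange jaw's low bar (top 17 above the bench) lies there. From the mouth a lamp is pushed about 15 down with 6 to 20 N.
- clip3 (a point): clip 3: the point where the centre of a fully seated lamp lies, 40 above the bench; x along the lamp (either way round). Flared jaw tops reach 65 above the bench, mouth 26 wide. 90 is clear along x between the prongs for fingers on the lamp's middle; only the orange jaw's low bar (top 17 above the bench) lies there. From the mouth a lamp is pushed about 15 down with 6 to 20 N.
- card: white rigid card, 145 x 46 x 8, 60 g, orange patch near its outer end. Origin at the centre of its underside, x along its length. It starts level on the press's bed rail, 30 above the bench, its +x end 45 deep under the press head; the other 100 (its -x end) sticks out towards the robot. Hold it across its width near the outer end and pull it straight out along its -x before lifting.
- press: fixed green stamping press, origin on the bench below the front of its head, x along the card (card at -x). Bed rail 28 wide, 30 high (the card overhangs it by 9 on each side, fingers fit there), from 95 before the head to 45 under it. Head and column: 60 wide, 100 deep, 150 tall; gap under the head up to 75 above the bench, with the steel ram in it (tip at 60, at 40 when pressed).
- lever (a joint): press lever, a bar with a red paddle on the -y side of the green press; 0 = up at rest (40 degrees above level), 0.8 rad = fully down on its stop (6 degrees below level). A spring returns it; 4 to 12 N at the paddle presses it down.
- lever_pad (a point): centre of the upper face of the red paddle (34 wide, 60 along the lever, 16 thick); moves with the lever on a 120 radius about lever_pivot. At rest about 0.21 m above the bench, fully down about 0.12.
- lever_pivot (a point): pivot of the lever, 125 above the bench, on the press's side; its x is the pivot's axis, its -y points out along the lever seen from above. Lever down = turning the paddle downward about this axis.
- tray_in (a point): centre of the inner floor (5 above the bench) of the fixed grey open tray, inside 130 along its x by 200 along its y, walls 5 thick, rim 28 above the bench. The card fits lying along its y.
- sign (a joint): two-sided sign on an upright pivot: a panel 130 wide x 80 tall x 10 thick, one face red, the other green. 0 = red face away from the robot, at one stop; grows turning anticlockwise seen from above; 3.14 = green face away from the robot, at the other stop. Turns lightly (1 N at its edge) and stays where it is left.
- sign_pivot (a point): the pivot's axis at the level of the panel's top edge, 156 above the bench (the panel's lower edge is 76 above it; round foot 100 wide below). Does not turn with the sign: its y points along the panel when the joint reads 0, its x to the side that the red face then looks to. The half of the panel on the +y side at 0 goes round by the robot's side to the -y side.
- can_blue: grey spray can with blue cap, 54 wide, 170 tall, origin under its base; bystander
- can_yellow: grey spray can with yellow cap, 54 wide, 170 tall, origin under its base; bystander
- carton: open cardboard carton 150 x 100 x 70, origin under its base; bystander
There are look-alikes about, which are no part of the job. Leave any purple look-alike of the lamp_b alone.

How it is judged:
On the way, in this order (a step that is already met when the one before it is completed fails the run):
1. every lamp on the bench is home in a spring clip (((distance between lamp_a and clip1 below 0.012 m and z of lamp_a in the frame of clip1 below 0.005 m and angle between the x axis of lamp_a and the x axis of clip1, either way round below 0.15 rad) or (distance between lamp_a and clip2 below 0.012 m and z of lamp_a in the frame of clip2 below 0.005 m and angle between the x axis of lamp_a and the x axis of clip2, either way round below 0.15 rad) or (distance between lamp_a and clip3 below 0.012 m and z of lamp_a in the frame of clip3 below 0.005 m and angle between the x axis of lamp_a and the x axis of clip3, either way round below 0.15 rad)) and ((distance between lamp_b and clip1 below 0.012 m and z of lamp_b in the frame of clip1 below 0.005 m and angle between the x axis of lamp_b and the x axis of clip1, either way round below 0.15 rad) or (distance between lamp_b and clip2 below 0.012 m and z of lamp_b in the frame of clip2 below 0.005 m and angle between the x axis of lamp_b and the x axis of clip2, either way round below 0.15 rad) or (distance between lamp_b and clip3 below 0.012 m and z of lamp_b in the frame of clip3 below 0.005 m and angle between the x axis of lamp_b and the x axis of clip3, either way round below 0.15 rad)) and ((distance between lamp_c and clip1 below 0.012 m and z of lamp_c in the frame of clip1 below 0.005 m and angle between the x axis of lamp_c and the x axis of clip1, either way round below 0.15 rad) or (distance between lamp_c and clip2 below 0.012 m and z of lamp_c in the frame of clip2 below 0.005 m and angle between the x axis of lamp_c and the x axis of clip2, either way round below 0.15 rad) or (distance between lamp_c and clip3 below 0.012 m and z of lamp_c in the frame of clip3 below 0.005 m and angle between the x axis of lamp_c and the x axis of clip3, either way round below 0.15 rad))), for 0.2 s.
2. the lever is pushed down to its stop with the card in the press (value of joint lever above 0.74 rad and distance of card from where it was at the start of the episode below 0.012 m), for 0.1 s.
3. the lever has come back up, the card still in the press (value of joint lever below 0.06 rad and distance of card from where it was at the start of the episode below 0.012 m), for 0.1 s.
4. the card lies in the tray (x of card in the frame of tray_in between -0.045 and 0.045 m and y of card in the frame of tray_in between -0.07 and 0.07 m and z of card in the frame of tray_in below 0.012 m and (angle between card's own z axis and vertical below 0.15 rad or angle between card's own z axis and vertical above 2.99 rad) and linear speed of card below 0.03 m/s and contact force between the fingers and card below 0.1 N), for 0.2 s.
5. the sign is turned to show green away from the robot (value of joint sign above 3 rad), for 0.2 s.
At the end, for the whole second after the job is handed in: every lamp present sits in a clip (centre within 12 mm of the clip's point, not more than 5 mm high, along it within 0.15 rad), the card lies flat (either face up), still and released inside the tray, the lever is back up (below 0.06 rad), the sign stands within 0.14 rad of its green stop (all of step 1 and all of step 4 and value of joint sign above 3 rad and value of joint lever below 0.06 rad and velocity of joint sign below 0.1 rad/s); the robot touches nothing.
It fails at once if the blue spray can is shifted more than 30 mm or tipped (distance of can_blue from where it was at the start of the episode above 0.03 m or angle between can_blue's own z axis and vertical above 0.3 rad).
It fails at once if the yellow-capped spray can is shifted more than 30 mm or tipped (distance of can_yellow from where it was at the start of the episode above 0.03 m or angle between can_yellow's own z axis and vertical above 0.3 rad).
It fails at once if the carton is shifted more than 30 mm or tipped (distance of carton from where it was at the start of the episode above 0.03 m or angle between carton's own z axis and vertical above 0.3 rad).
Of lamp_a, lamp_b, lamp_c only 2 to 3 are there at a start; the rules pass over those that are not, and their reading is None.
At some moment in a run one of lamp_a, lamp_b, lamp_c may be knocked a few centimetres aside while the robot is not near it.
Once in a run the grip may slacken for a moment while it holds something.
It also fails if it takes over 208 s, if anything falls off the work surface, if the arm or the gripper's body presses on something with over 40 N, if the wrist force passes 120 N, or if a joint passes its speed limit or range.

### The arm

A 7-joint arm with a two-finger parallel gripper is mounted at the origin on the work surface. World frame = base frame: x ahead of the robot, y to its left, z up, the work surface at z = 0. Lengths are in m, angles in rad, forces in N, time in s.
With the tool pointing down it reaches from about 0.4 to 0.85 m from the base axis. Payload 4.5 kg.
Tool frame: the origin (TCP) lies midway between the tips of the shut fingers; the grasp point (between the pads) lies 19 mm behind it; z points along the fingers, y is the line along which they close (so a half turn about z gives the same grasp; the last joint's range is limited). The gripper opens to 88 mm and grips with 3 to 60 N. Pads are 18 mm wide; open, the fingers measure 123 mm over their backs; the gripper's body (75 mm by 187 mm) begins 45 mm behind the grasp point.
Start: joints at [-1.235, 0.689, -0.195, 1.565, 0.157, 0.902, -0.215], TCP at [0.186, 0.597, 0.239] pointing down, gripper open.
Joint ranges: [-3.01, 3.01], [-0.46, 2.08], [-1.47, 1.51], [0.13, 2.56], [-1, 4.14], [0.04, 2.09], [-2.66, 2.66]. Speed limits (rad/s): [2.57, 2.57, 3.14, 3.14, 3.14, 3.14, 3.14].

### API

Orientations are given as a unit quaternion [x, y, z, w].
In Python, from plant import * gives the robot as it stands.
- The arm moves only by the tool send_rows, never from a script. Its argument "targets" is a list of rows, each a list of 2 entries, a list of its own where there are three numbers: the shift along the tool's x, y, z in units of 0.3 m (1.0 is 0.3 m), then the turn, a rotation vector about the tool's x, y, z in units of pi rad (1.0 is pi rad). A call has 1 to 12 rows; each row is the pose to reach, as a shift and turn from the pose commanded when the call began, along the tool's axes at that moment, turning the shorter way round; what a row does not reach only later rows make up. A row lasts 1/8 s, in which the tool goes at most 62.5 mm and 10.7 degrees, less where a joint would pass 70% of its speed; a pose out of reach is approached as far as the arm can. A call with a number of a shift or a turn outside -1 to 1 is refused whole. A call with a gripper value outside its range is refused whole. "fingers" is the opening, from 0 (shut) to 1 (fully open), set as the call begins (left out, the last holds). The fingers move at their own pace and stop on an object; "newtons" is the grip in N (left out, the last holds). Time passes only in rows, so rows that repeat a pose let the fingers close. It gives the time, the measured TCP pose, the force, the opening and the grip force at its end, in the units of the state.
- get_state(): the state, without advancing time (a new reading comes with each control period).
- snapshot(name): name is "scene" or "top" or "wrist"; returns a dict with "img" (384x512x3 uint8, blue, green, red), "fx", "fy", "cx", "cy" (pixels), "k1" (the pictures are not rectified: a ray, as slopes to the right and down, at radius r is drawn at 1 + k1 r^2 times it, then the intrinsics apply), "cam_to_world" (4x4, takes a point from camera to world coordinates); the wrist camera has in their place "T_tool_cam" (4x4, takes a point from camera to tool coordinates, whose origin is the TCP and whose axes are the flange's). Camera axes: x right, y down, z forward; pixel columns grow to the right and rows downward; lengths in m; the calibration is good to about 2 mm. A picture is of the moment at which its call begins: read the wrist's pose just before it. There is no depth.
- finish_job(): hands the job in; it is judged then, once.
The state is a dict: "clock": time; "q": joint angles; "qd": joint speeds; "joint_torque": joint torques, N m; "tool_pos": TCP position; "eef_rot": TCP orientation; "contact_force": force on the tool from outside, world axes, zero at the start; "moment": the same for the moment, N m; "opening": opening from 0.0 (shut) to 1.0 (fully open); "finger_force": force on a finger pad.
Only numpy, scipy, OpenCV 4.12 (cv2) and the standard library are available. Lean on these libraries where they do the work, as an engineer would, in place of code of your own. Each camera call takes 0.05 s, during which the arm holds its last target. There are 200 camera calls.

## Working session

There is one attempt and no reset: what is moved stays moved. The work goes in short steps, Python scripts to look and compute and a tool call to move; the robot and the scene stay as the last step left them, time stands still between calls to the robot, and variables do not carry over. Pictures are saved under pics/ and viewed, at most 14 in all, crops included, and the job is handed in when it is done.

Besides the shell and the picture viewer there is one more tool, called after "Emit:" by a JSON object that holds its "api" and its "payload", one argument or row to a line. send_rows: Moves the arm, as the interface text tells. Its arguments: {"type":"object","properties":{"targets":{"type":"array"},"fingers":{"type":"number"},"newtons":{"type":"number"}},"required":["targets"]}

```bash
mkdir -p pics; ls; cat > h.py <<'E'
from plant import *
import numpy as np, cv2
from scipy.spatial.transform import Rotation as R
def snap(n,f):
    st=get_state(); s=snapshot(n); cv2.imwrite('pics/'+f,s['img'])
    if n=='wrist':
        T=np.eye(4);T[:3,:3]=R.from_quat(st['eef_rot']).as_matrix();T[:3,3]=st['tool_pos']
        s['cam_to_world']=T@np.array(s['T_tool_cam'])
    np.save('pics/'+f[:-4]+'.npy',{k:v for k,v in s.items()},allow_pickle=True); return s
def load(f): return np.load('pics/'+f+'.npy',allow_pickle=True).item()
def ray(s,u,v):
    K=np.array([[s['fx'],0,s['cx']],[0,s['fy'],s['cy']],[0,0,1.]])
    p=np.array([(u-s['cx'])/s['fx'],(v-s['cy'])/s['fy']]);q=p.copy()
    for _ in range(30): q=p/(1+s['k1']*(q@q))
    T=np.array(s['cam_to_world']); return T[:3,3],T[:3,:3]@np.array([q[0],q[1],1])
def at(s,u,v,z):
    o,d=ray(s,u,v); return np.round(o+d*(z-o[2])/d[2],4)
def proj(s,P):
    T=np.linalg.inv(np.array(s['cam_to_world']));c=T[:3,:3]@np.array(P)+T[:3,3];q=c[:2]/c[2]
    q=q*(1+s['k1']*(q@q)); return np.round([q[0]*s['fx']+s['cx'],q[1]*s['fy']+s['cy']],1)
E
python3 - <<'E'
from h import *
print(get_state())
for n in('scene','top'):
    s=snap(n,n+'0.png'); print(n,np.round(s['cam_to_world'],3).tolist(),s['fx'],s['k1'])
    cv2.imwrite('pics/'+n+'0b.png',cv2.resize(s['img'],(800,600),interpolation=cv2.INTER_CUBIC))
E
```

```text
pics
{'clock': 0.0, 'q': array([-1.2352044 ,  0.68995831, -0.19455973,  1.56632122,  0.15732326,
        0.90252084, -0.21509157]), 'qd': array([-0.00081948, -0.00137586, -0.0008582 ,  0.00295696, -0.00060328,
       -0.00088064, -0.00162249]), 'joint_torque': array([ 8.43872222e-04, -5.27572632e+01, -1.26657967e+00, -1.53429186e+01,
       -5.25748206e-02,  6.59547601e-03,  1.80245788e-04]), 'tool_pos': array([0.18561386, 0.5961464 , 0.23793331]), 'eef_rot': array([ 1.50254823e-01,  9.88646888e-01, -9.02196408e-04, -7.36355323e-05]), 'contact_force': array([ 0.1172881 ,  1.07243699, -0.74660731]), 'moment': array([ 0.01796111, -0.00711616,  0.03250571]), 'finger_force': 0.0, 'opening': 1.0003137809004052}
scene [[0.55, 0.426, -0.718, 1.405], [0.835, -0.3, 0.461, -0.579], [-0.019, -0.853, -0.521, 0.839], [0.0, 0.0, 0.0, 1.0]] 439.5503935500898 -0.029350958933209888
top [[-0.007, -0.988, 0.155, 0.255], [-1.0, 0.007, -0.002, 0.02], [0.001, -0.155, -0.988, 1.436], [0.0, 0.0, 0.0, 1.0]] 417.58709391039815 -0.05712411677326539
```

View pics/top0b.png

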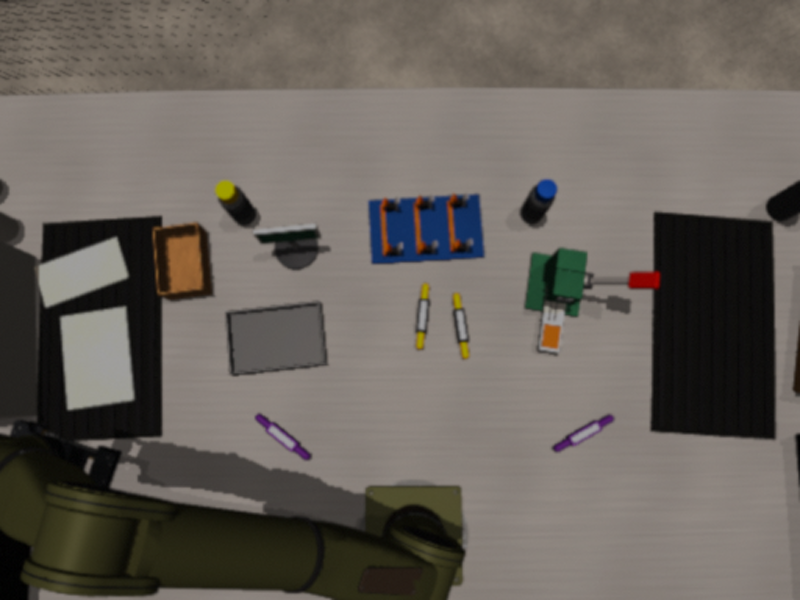

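View pics/scene0b.png

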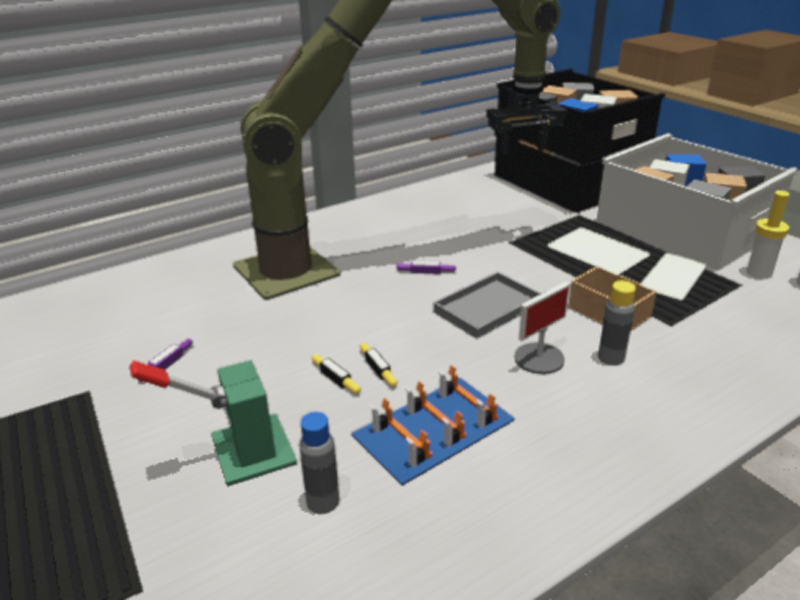

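The top view (800x600) shows two yellow lamps at (422,316) and (461,325). It also shows the rack at (427,229), the card at (551,330) in the press, the lever paddle at (645,280) and the tray at (277,338). The sign panel is at (287,235). The two purple lamps are look-alikes.

```bash
python3 - <<'E'
from h import *
s=load('top0');im=s['img'];hsv=cv2.cvtColor(im,cv2.COLOR_BGR2HSV)
def blobs(name,lo,hi,z,amin=15,rect=False):
    m=cv2.inRange(hsv,lo,hi);n,l,st,c=cv2.connectedComponentsWithStats(m)
    for i in range(1,n):
        if st[i,4]<amin: continue
        print(name,st[i,4],np.round(c[i],1),at(s,*c[i],z)[:2],end=' ')
        if rect:
            b=cv2.boxPoints(cv2.minAreaRect(np.argwhere(l==i)[:,::-1].astype(np.float32)))
            print([at(s,*p,z)[:2].tolist() for p in b],end='')
        print()
blobs('yel',(22,150,110),(35,255,255),.013)
blobs('blue',(105,150,60),(125,255,255),.008,500,True)
blobs('red',(0,200,120),(3,255,255),.2,40,True)
blobs('red2',(175,200,120),(180,255,255),.2,40,True)
blobs('orange',(5,200,150),(20,255,255),.038,30,True)
k=1/1.5625
for n,z,pts in[('tray',.028,[(227,310),(322,302),(328,365),(232,375)]),('sign',.156,[(255,233),(318,226)]),('foot',.0,[(297,250)]),('card',.038,[(538,352),(559,355),(543,308),(565,308)]),('press top',.15,[(556,248),(588,251),(585,300),(552,297)]),('cans',.17,[(227,191),(546,189)]),('carton',.07,[(153,228),(199,223),(206,291),(160,298)])]:
    print(n,[at(s,u*k,v*k,z)[:2].tolist() for u,v in pts])
E
```

```text
yel 114 [143.5 121.1] [0.7622 0.4247] 
yel 39 [271.5 186.1] [ 0.5226 -0.0298] 
yel 40 [292. 192.] [ 0.5015 -0.1007] 
yel 44 [268.5 217.5] [ 0.4132 -0.0183] 
yel 46 [296.9 223.8] [ 0.3908 -0.1153] 
blue 1744 [273.2 147. ] [ 0.6639 -0.0376] [[0.7327, 0.0934], [0.7461, -0.1567], [0.6025, -0.1608], [0.5896, 0.0852]]
red 152 [412.2 178.5] [ 0.5083 -0.4524] [[0.5225, -0.4248], [0.5223, -0.4806], [0.4943, -0.4787], [0.4946, -0.423]]
orange 103 [352.3 214.8] [ 0.4176 -0.3012] [[0.3985, -0.2842], [0.4399, -0.291], [0.4362, -0.3185], [0.3949, -0.3116]]
tray [[0.4799, 0.4036], [0.4963, 0.1949], [0.3583, 0.1803], [0.3377, 0.3879]]
sign [[0.6175, 0.3173], [0.631, 0.1893]]
foot [[0.621, 0.2567]]
card [[0.3823, -0.2725], [0.3754, -0.3178], [0.4782, -0.2872], [0.4778, -0.3354]]
press top [[0.5837, -0.2942], [0.5772, -0.3596], [0.476, -0.3481], [0.4825, -0.2816]]
cans [[0.7024, 0.3743], [0.7022, -0.2747]]
carton [[0.6555, 0.562], [0.6656, 0.4609], [0.5147, 0.4389], [0.5002, 0.538]]
```

```bash
cat >> h.py <<'E'
def goto(x,y,z,yaw,tilt=None):
    """print shift/turn units to reach TCP xyz, tool down with tool x axis at yaw deg"""
    st=get_state();R0=R.from_quat(st['eef_rot']);p=st['tool_pos']
    Rt=R.from_euler('z',yaw,degrees=True)*R.from_euler('x',180,degrees=True)
    if tilt is not None: Rt=tilt*Rt
    d=np.array([x,y,z])-p; sh=R0.inv().apply(d)/.3; rv=(R0.inv()*Rt).as_rotvec()
    print('t %.2f at'%st['clock'],np.round(p,4),'yaw',np.round(np.degrees(np.arctan2(*R0.as_matrix()[[1,0],0])),1),'F',np.round(st['contact_force'],1),'op',round(st['opening'],3),'ff',round(float(st['finger_force']),1))
    print(' shift',np.round(sh,4).tolist(),'turn',np.round(rv/np.pi,4).tolist(),'rows>=',int(np.ceil(max(np.linalg.norm(d)/.0625,np.degrees(np.linalg.norm(rv))/10.7))))
E
python3 - <<'E'
from h import *
s=snapshot('wrist');print(np.round(s['T_tool_cam'],3).tolist(),s['fx'],s['k1'])
goto(.40,.30,.33,180);goto(.5,-.04,.33,180)
E
```

```text
[[0.0, -0.951, -0.31, 0.081], [1.0, 0.0, 0.001, 0.001], [-0.0, -0.31, 0.951, -0.147], [0.0, 0.0, 0.0, 1.0]] 300.0706786464154 -0.06078636165615998
t 0.15 at [0.1857 0.5963 0.2381] yaw 162.7 F [-0.3  0.4 -0.6] op 1.0 ff 0.0
 shift [-0.9757, -0.7312, -0.3052] turn [-0.0004, -0.0, -0.096] rows>= 7
t 0.15 at [0.1857 0.5963 0.2381] yaw 162.7 F [-0.3  0.4 -0.6] op 1.0 ff 0.0
 shift [-1.6308, -1.7142, -0.3038] turn [-0.0004, -0.0, -0.096] rows>= 12
```

Emit:
{"api": "send_rows", "payload": {
  "targets": [
    [[-0.5,-0.4,-0.3],[0,0,-0.05]],
    [[-0.97,-0.73,-0.3],[0,0,-0.096]],
    [[-0.97,-0.73,-0.3],[0,0,-0.096]],
    [[-0.97,-0.73,-0.3],[0,0,-0.096]],
    [[-0.97,-0.73,-0.3],[0,0,-0.096]],
    [[-0.97,-0.73,-0.3],[0,0,-0.096]],
    [[-0.97,-0.73,-0.3],[0,0,-0.096]],
    [[-0.97,-0.73,-0.3],[0,0,-0.096]],
    [[-0.97,-0.73,-0.3],[0,0,-0.096]],
    [[-0.97,-0.73,-0.3],[0,0,-0.096]],
    [[-0.97,-0.73,-0.3],[0,0,-0.096]],
    [[-0.97,-0.73,-0.3],[0,0,-0.096]]
  ]
}}

```text
clock: 1.65
tool_pos: [0.3983, 0.3015, 0.3287]
eef_rot: [-0.0, 1.0, 0.0, -0.0]
contact_force: [-0.1, 0.0, 0.4]
opening: 1.001
finger_force: 0.0
```

```bash
python3 - <<'E'
from h import *
goto(.5,-.04,.33,180);snap('wrist','w_tray.png')
goto(.45,.0,.33,180)
E
```

```text
t 1.65 at [0.3983 0.3015 0.3287] yaw -180.0 F [-0.1  0.   0.4] op 1.001 ff 0.0
 shift [-0.3384, -1.1385, -0.0045] turn [0.0, -0.0, 0.0002] rows>= 6
t 1.70 at [0.3983 0.3014 0.3287] yaw -180.0 F [ 0.3 -0.7  0.7] op 0.999 ff 0.0
 shift [-0.1719, -1.0046, -0.0045] turn [0.0, -0.0, 0.0001] rows>= 5
```

Emit:
{"api": "send_rows", "payload": {
  "targets": [
    [[-0.34,-1.0,0],[0,0,0]],
    [[-0.34,-1.0,0],[0,0,0]],
    [[-0.34,-1.0,0],[0,0,0]],
    [[-0.34,-1.0,0],[0,0,0]],
    [[-0.34,-1.0,0],[0,0,0]],
    [[-0.34,-1.0,0],[0,0,0]],
    [[-0.34,-1.0,0],[0,0,0]],
    [[-0.34,-1.0,0],[0,0,0]]
  ]
}}

```text
clock: 2.7
tool_pos: [0.5001, 0.0033, 0.3288]
eef_rot: [-0.002, 1.0, 0.001, -0.0]
contact_force: [-0.4, 0.1, -0.2]
opening: 0.996
finger_force: 0.0
```

Emit:
{"api": "send_rows", "payload": {
  "targets": [
    [[0,-0.14,0],[0,0,0]],
    [[0,-0.14,0],[0,0,0]],
    [[0,-0.14,0],[0,0,0]],
    [[0,-0.14,0],[0,0,0]]
  ]
}}

```text
clock: 3.2
tool_pos: [0.5005, -0.039, 0.3288]
eef_rot: [-0.001, 1.0, 0.0, 0.0]
contact_force: [-0.5, 0.1, 0.2]
opening: 1.001
finger_force: 0.0
```

```bash
python3 - <<'E'
from h import *
goto(.46,-.3,.33,180);s=snap('wrist','w_rack.png')
cv2.imwrite('pics/w_rackb.png',cv2.resize(s['img'],(800,600),interpolation=cv2.INTER_CUBIC))
E
```

```text
t 3.20 at [ 0.5005 -0.039   0.3288] yaw -179.8 F [-0.5  0.1  0.2] op 1.001 ff 0.0
 shift [0.1374, -0.8697, -0.0048] turn [0.0003, 0.0001, 0.0009] rows>= 5
```

View pics/w_rackb.png

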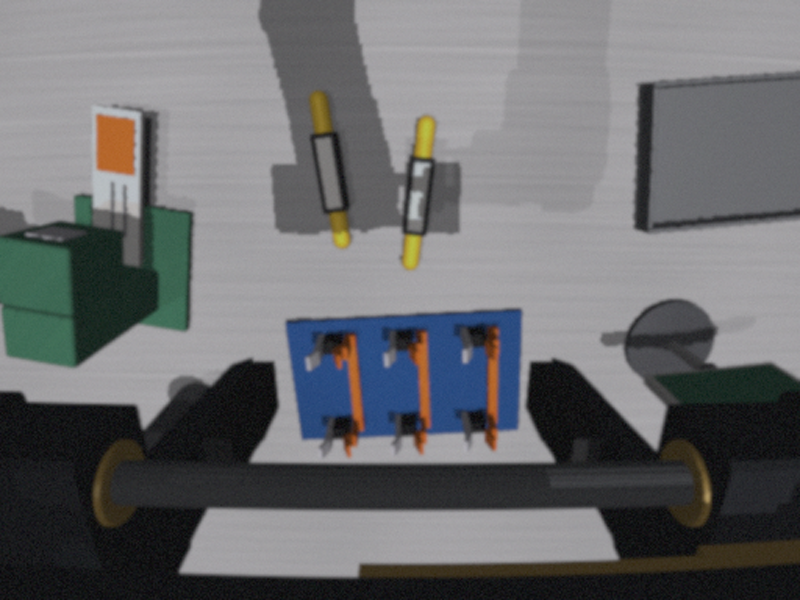

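The wrist view (image up points towards the robot) shows both lamps at (328,170) and (418,192), and the rack corners at (289,322), (521,310), (519,429) and (301,439). The card is at (118,180), the tray at right, and the sign pivot and foot at (670,340). I'll measure the rack, clips, lamps and card from it.

```bash
python3 - <<'E'
from h import *
s=load('w_rack');hsv=cv2.cvtColor(s['img'],cv2.COLOR_BGR2HSV)
def comps(lo,hi,z,amin):
    m=cv2.inRange(hsv,lo,hi);n,l,st,c=cv2.connectedComponentsWithStats(m);out=[]
    for i in range(1,n):
        if st[i,4]>=amin:
            px=np.argwhere(l==i)[:,::-1]; out.append((st[i,4],c[i],np.array([at(s,*p,z)[:2] for p in px],np.float32)))
    return out
for a,c,w in comps((105,150,50),(125,255,255),.008,2000):
    r=cv2.minAreaRect(w);print('rack',a,r,cv2.boxPoints(r).tolist())
for a,c,w in comps((5,170,90),(18,255,255),.02,40):
    print('orange',a,c.round(1),'z.02',w.mean(0),'minmax',w.min(0),w.max(0),'z.038',at(s,*c,.038), cv2.minAreaRect(w)[1:])
for a,c,w in comps((22,150,90),(35,255,255),.013,40): print('yel',a,c.round(1),w.mean(0))
# white strip of lamps on top z=.026
k=1/1.5625
print('strip',[at(s,u*k,v*k,.026)[:2] for u,v in[(328,172),(419,196)]])
print('prongs top .065: grey',[at(s,u*k,v*k,.065)[:2].tolist() for u,v in[(313,364),(390,361),(466,356),(326,451),(398,447),(468,443)]])
print('orange',[at(s,u*k,v*k,.065)[:2].tolist() for u,v in[(340,360),(418,358),(494,353),(350,452),(421,449),(493,446)]])
print('bars z.017',[at(s,u*k,v*k,.017)[:2].tolist() for u,v in[(355,385),(423,380),(493,375)]])
print('card',[at(s,u*k,v*k,.038)[:2].tolist() for u,v in[(93,106),(143,111),(92,205),(145,263)]])
print('tray',[at(s,u*k,v*k,.028)[:2].tolist() for u,v in[(638,84),(638,228)]])
E
```

```text
rack 6799 ((0.6687579154968262, -0.03198683261871338), (0.14478276669979095, 0.2491576373577118), 3.2527823448181152) [[0.5894144177436829, 0.08828370273113251], [0.6035519242286682, -0.16047252714633942], [0.7481014132499695, -0.15225736796855927], [0.7339639067649841, 0.09649886190891266]]
orange 713 [73.5 92.2] z.02 [ 0.41864002 -0.31061065] minmax [ 0.3938 -0.3304] [ 0.4447 -0.2912] z.038 [ 0.4186 -0.2998  0.038 ] ((0.03278506547212601, 0.047618843615055084), 80.32676696777344)
orange 259 [269.9 239.5] z.02 [ 0.6598855  -0.01491815] minmax [ 0.6088 -0.0254] [ 0.7234 -0.0084] z.038 [ 0.6498 -0.0159  0.038 ] ((0.11483287811279297, 0.013186986558139324), 4.270655632019043)
orange 288 [225.3 241. ] z.02 [ 0.6629316  -0.09067392] minmax [ 0.6144 -0.1074] [ 0.7278 -0.0824] z.038 [ 0.6526 -0.0887  0.038 ] ((0.11371584981679916, 0.020763622596859932), 3.5860555171966553)
orange 212 [314.7 242. ] z.02 [0.66442513 0.06157831] minmax [0.6176 0.0542] [0.7195 0.0676] z.038 [0.6543 0.0576 0.038 ] ((0.10214013606309891, 0.008403854444622993), 3.9301774501800537)
orange 42 [314.5 279.5] z.02 [0.
[... 152 characters left out ...]
7)
yel 252 [204.8  71.7] [ 0.39227474 -0.11369726]
yel 250 [271.3  87.9] [ 0.41494417 -0.01668601]
yel 190 [217.1 146. ] [ 0.5013056  -0.09934844]
yel 187 [262.8 160.2] [ 0.52379334 -0.02818662]
strip [array([ 0.4461, -0.1064]), array([ 0.4682, -0.0211])]
prongs top .065: grey [[0.6249, -0.1232], [0.6213, -0.0483], [0.6159, 0.0251], [0.7257, -0.1156], [0.7202, -0.0405], [0.7153, 0.0321]]
orange [[0.6205, -0.0967], [0.618, -0.0213], [0.6127, 0.052], [0.7267, -0.0906], [0.7227, -0.0165], [0.7192, 0.0584]]
bars z.017 [[0.6743, -0.0881], [0.6678, -0.0134], [0.6617, 0.0633]]
card [[0.3851, -0.3151], [0.3906, -0.2689], [0.4737, -0.3319], [0.5307, -0.2885]]
tray [[0.3658, 0.1748], [0.4967, 0.1935]]
```

```bash
python3 - <<'E'
from h import *
goto(.4688,-.0232,.06,174)
E
```

```text
t 3.25 at [ 0.5005 -0.0392  0.3288] yaw -179.9 F [ 0.4 -0.2  0.5] op 1.003 ff 0.0
 shift [0.1057, 0.0531, 0.896] turn [0.0002, 0.0, 0.0341] rows>= 5
```

Emit:
{"api": "send_rows", "payload": {
  "targets": [
    [[0.106,0.053,0.3],[0,0,0.034]],
    [[0.106,0.053,0.89],[0,0,0.034]],
    [[0.106,0.053,0.89],[0,0,0.034]],
    [[0.106,0.053,0.89],[0,0,0.034]],
    [[0.106,0.053,0.89],[0,0,0.034]],
    [[0.106,0.053,0.89],[0,0,0.034]],
    [[0.106,0.053,0.89],[0,0,0.034]],
    [[0.106,0.053,0.89],[0,0,0.034]]
  ],
  "fingers": 0.7,
  "newtons": 45
}}

```text
clock: 4.25
tool_pos: [0.4698, -0.0248, 0.063]
eef_rot: [0.054, 0.999, 0.0, 0.001]
contact_force: [-0.5, 0.0, -0.5]
opening: 0.703
finger_force: 0.0
```

```bash
python3 - <<'E'
from h import *
goto(.4688,-.0232,.004,174)
s=snap('wrist','w2.png');hsv=cv2.cvtColor(s['img'],cv2.COLOR_BGR2HSV)
m=cv2.inRange(hsv,(22,150,90),(35,255,255));n,l,st,c=cv2.connectedComponentsWithStats(m)
for i in range(1,n):
    if st[i,4]>60: print(st[i,4],c[i].round(1),at(s,*c[i],.013))
E
```

```text
t 4.25 at [ 0.4698 -0.0248  0.063 ] yaw 173.9 F [-0.5  0.  -0.5] op 0.703 ff 0.0
 shift [0.0044, 0.0049, 0.1967] turn [0.0002, 0.0009, -0.0008] rows>= 1
1434 [105.1 114.1] [ 0.3923 -0.1147  0.013 ]
1435 [258.9 131.4] [ 0.4147 -0.0166  0.013 ]
178 [152.9 250.5] [ 0.4938 -0.1047  0.013 ]
675 [258.8 279.5] [ 0.5271 -0.0285  0.013 ]
```

Emit:
{"api": "send_rows", "payload": {
  "targets": [
    [[0.005,0.006,0.1],[0,0,0]],
    [[0.005,0.006,0.195],[0,0,0]],
    [[0.005,0.006,0.195],[0,0,0]],
    [[0.005,0.006,0.195],[0,0,0]]
  ]
}}

```text
clock: 4.8
tool_pos: [0.4682, -0.0232, 0.0038]
eef_rot: [0.054, 0.999, -0.0, 0.0]
contact_force: [-0.0, -0.6, -0.7]
opening: 0.696
finger_force: 0.0
```

Emit:
{"api": "send_rows", "payload": {
  "targets": [
    [[0,0,0],[0,0,0]],
    [[0,0,0],[0,0,0]],
    [[0,0,0],[0,0,0]],
    [[0,0,0],[0,0,0]],
    [[0,0,0],[0,0,0]],
    [[0,0,0],[0,0,0]]
  ],
  "fingers": 0
}}

```text
clock: 5.55
tool_pos: [0.4677, -0.0231, 0.0035]
eef_rot: [0.054, 0.999, -0.0, -0.0]
contact_force: [-0.0, -0.2, 2.3]
opening: 0.269
finger_force: 45.0
```

```bash
python3 - <<'E'
from h import *
goto(.4688,-.0232,.004,174)
goto(.664,.0437,.12,183.2)
E
```

```text
t 5.55 at [ 0.4677 -0.0231  0.0035] yaw 173.9 F [-0.  -0.2  2.3] op 0.269 ff 45.0
 shift [-0.0038, -0.0001, -0.0016] turn [-0.0001, -0.0001, -0.0007] rows>= 1
t 5.55 at [ 0.4677 -0.0231  0.0035] yaw 173.9 F [-0.  -0.2  2.3] op 0.269 ff 45.0
 shift [-0.6268, 0.2911, -0.3886] turn [-0.0001, -0.0001, -0.0519] rows>= 4
```

Emit:
{"api": "send_rows", "payload": {
  "targets": [
    [[0,0,-0.2],[0,0,0]],
    [[0,0,-0.39],[0,0,0]],
    [[-0.2,0.1,-0.39],[0,0,-0.02]],
    [[-0.4,0.2,-0.39],[0,0,-0.03]],
    [[-0.62,0.29,-0.39],[0,0,-0.052]],
    [[-0.62,0.29,-0.39],[0,0,-0.052]],
    [[-0.62,0.29,-0.39],[0,0,-0.052]],
    [[-0.62,0.29,-0.39],[0,0,-0.052]],
    [[-0.62,0.29,-0.39],[0,0,-0.052]],
    [[-0.62,0.29,-0.39],[0,0,-0.052]]
  ]
}}

```text
clock: 6.8
tool_pos: [0.6612, 0.0431, 0.1204]
eef_rot: [-0.028, 1.0, -0.0, -0.001]
contact_force: [0.3, -0.0, -1.6]
opening: 0.267
finger_force: 45.0
```

```bash
python3 - <<'E'
from h import *
goto(.664,.0437,.06,183.2)
s=snap('wrist','w3.png');cv2.imwrite('pics/w3b.png',cv2.resize(s['img'],(800,600),interpolation=cv2.INTER_CUBIC))
E
```

```text
t 6.80 at [0.6612 0.0431 0.1204] yaw -176.8 F [ 0.3 -0.  -1.6] op 0.267 ff 45.0
 shift [-0.0096, 0.0017, 0.2012] turn [-0.0002, -0.0004, 0.0002] rows>= 1
```

View pics/w3b.png

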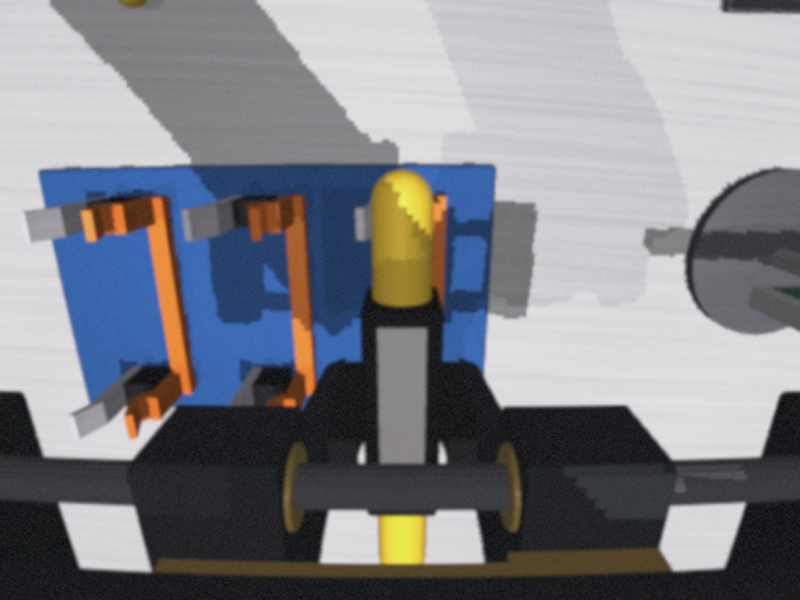

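The lamp is held level and lies over the left-hand clip, between the grey prong at (365,222) and the orange one at (440,210). I'll check the lateral offset using the rack's near corners at (40,170) and (494,165).

```bash
python3 - <<'E'
from h import *
s=load('w3');k=1/1.5625
a=at(s,40*k,170*k,.008)[:2];b=at(s,494.5*k,165*k,.008)[:2]
yv=(b-a)/np.linalg.norm(b-a);xv=np.array([yv[1],-yv[0]]);c=(a+b)/2+xv*.075
print(a,b,np.linalg.norm(b-a),'yaw',np.degrees(np.arctan2(xv[1],xv[0])),'centre',c,'clips',c-yv*.076,c+yv*.076)
for P in (.0325,-.043,.1165,):pass
# predicted prong tops with centre (.6685,-.0325): where mouth edges fall
c=np.array([.6685,-.0325]);th=np.radians(3.2);X=np.array([np.cos(th),np.sin(th)]);Y=np.array([-X[1],X[0]])
for j in(-1,0,1):
  print(j,[(proj(s,[*(c+j*.076*Y-.059*X+e*Y),.065])/k).tolist() for e in(-.013,.013)])
E
```

```text
[ 0.6034 -0.1614] [0.589 0.09 ] 0.25181207278444767 yaw 3.2782763795364933 centre [ 0.67107727 -0.03141109] clips [ 0.67542337 -0.10728672] [0.66673117 0.04446454]
-1 [[30.15625, 206.40625], [84.375, 205.46875]]
0 [[194.21875, 203.90625], [253.28125, 203.43749999999997]]
1 [[369.21875, 202.96875], [430.0, 203.125]]
```

Emit:
{"api": "send_rows", "payload": {
  "targets": [
    [[-0.01,0.002,0.1],[0,0,0]],
    [[-0.01,0.002,0.2],[0,0,0]],
    [[-0.01,0.002,0.22],[0,0,0]],
    [[-0.01,0.002,0.22],[0,0,0]],
    [[-0.01,0.002,0.235],[0,0,0]],
    [[-0.01,0.002,0.25],[0,0,0]],
    [[-0.01,0.002,0.25],[0,0,0]]
  ]
}}

```text
clock: 7.72
tool_pos: [0.6657, 0.0435, 0.0456]
eef_rot: [-0.028, 1.0, -0.001, 0.001]
contact_force: [1.5, -3.9, -0.7]
opening: 0.269
finger_force: 45.0
```

```bash
python3 - <<'E'
from h import *
goto(.664,.0437,.03,183.2)
E
```

```text
t 7.72 at [0.6657 0.0435 0.0456] yaw -176.8 F [ 1.5 -3.9 -0.7] op 0.269 ff 45.0
 shift [0.0058, 0.001, 0.052] turn [-0.0003, 0.0004, -0.0001] rows>= 1
```

Emit:
{"api": "send_rows", "payload": {
  "targets": [
    [[0.003,-0.002,0.015],[0,0,0]],
    [[0.003,-0.002,0.03],[0,0,0]],
    [[0.003,-0.002,0.045],[0,0,0]],
    [[0.003,-0.002,0.055],[0,0,0]],
    [[0.003,-0.002,0.06],[0,0,0]],
    [[0.003,-0.002,0.06],[0,0,0]]
  ]
}}

```text
clock: 8.48
tool_pos: [0.663, 0.0434, 0.0303]
eef_rot: [-0.028, 1.0, -0.001, -0.001]
contact_force: [-9.3, -6.6, 24.0]
opening: 0.267
finger_force: 45.0
```

```bash
python3 - <<'E'
from h import *
goto(.664,.0437,.03,183.2)
s=snap('wrist','w4.png');cv2.imwrite('pics/w4b.png',s['img'][:,150:400])
E
```

```text
t 8.47 at [0.663  0.0434 0.0303] yaw -176.8 F [-9.3 -6.6 24. ] op 0.267 ff 45.0
 shift [-0.0034, 0.0009, 0.001] turn [-0.0007, -0.0007, 0.0001] rows>= 1
```

View pics/w4b.png

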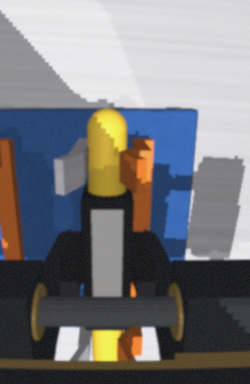

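The lamp sits between the jaws at (107,150) in the crop, TCP z is 30 mm and there is 24 N of resistance, so it looks bottomed out. I'll release, rise, and check from above.

Emit:
{"api": "send_rows", "payload": {
  "targets": [
    [[0,0,-0.005],[0,0,0]],
    [[0,0,-0.005],[0,0,0]],
    [[0,0,-0.005],[0,0,0]],
    [[0,0,-0.005],[0,0,0]]
  ],
  "fingers": 0.5
}}

```text
clock: 9.02
tool_pos: [0.6636, 0.0443, 0.0282]
eef_rot: [-0.028, 1.0, 0.0, -0.001]
contact_force: [-0.3, -0.5, -0.1]
opening: 0.496
finger_force: 0.0
```

Emit:
{"api": "send_rows", "payload": {
  "targets": [
    [[0,0,-0.15],[0,0,0]],
    [[0,0,-0.4],[0,0,0]],
    [[0.3,-0.1,-0.7],[0,0,0]],
    [[0.6,-0.25,-0.8],[0,0,0]],
    [[0.6,-0.25,-0.8],[0,0,0]],
    [[0.6,-0.25,-0.8],[0,0,0]],
    [[0.6,-0.25,-0.8],[0,0,0]],
    [[0.6,-0.25,-0.8],[0,0,0]]
  ]
}}

```text
clock: 10.02
tool_pos: [0.4893, -0.041, 0.2689]
eef_rot: [-0.028, 1.0, 0.0, 0.0]
contact_force: [0.6, 0.2, 0.6]
opening: 0.5
finger_force: 0.0
```

```bash
cat >> h.py <<'E'
def yel(s,z=.013,a=60):
    hsv=cv2.cvtColor(s['img'],cv2.COLOR_BGR2HSV)
    m=cv2.inRange(hsv,(22,150,90),(35,255,255));n,l,st,c=cv2.connectedComponentsWithStats(m)
    for i in range(1,n):
        if st[i,4]>a: print('yel',st[i,4],c[i].round(1),at(s,*c[i],z),at(s,*c[i],.04))
E
python3 - <<'E'
from h import *
goto(.4465,-.107,.06,187.5)
s=snap('wrist','w5.png');yel(s);cv2.imwrite('pics/w5b.png',cv2.resize(s['img'],(800,600),interpolation=cv2.INTER_CUBIC))
E
```

```text
t 10.03 at [ 0.4893 -0.041   0.2689] yaw -176.8 F [0.6 0.2 0.6] op 0.5 ff 0.0
 shift [0.1551, -0.212, 0.6961] turn [0.0001, 0.0001, -0.0238] rows>= 4
yel 347 [203.1  75. ] [ 0.3924 -0.1137  0.013 ] [ 0.3935 -0.1091  0.04  ]
yel 251 [213.1 159.6] [ 0.5016 -0.0992  0.013 ] [ 0.4954 -0.0955  0.04  ]
```

View pics/w5b.png

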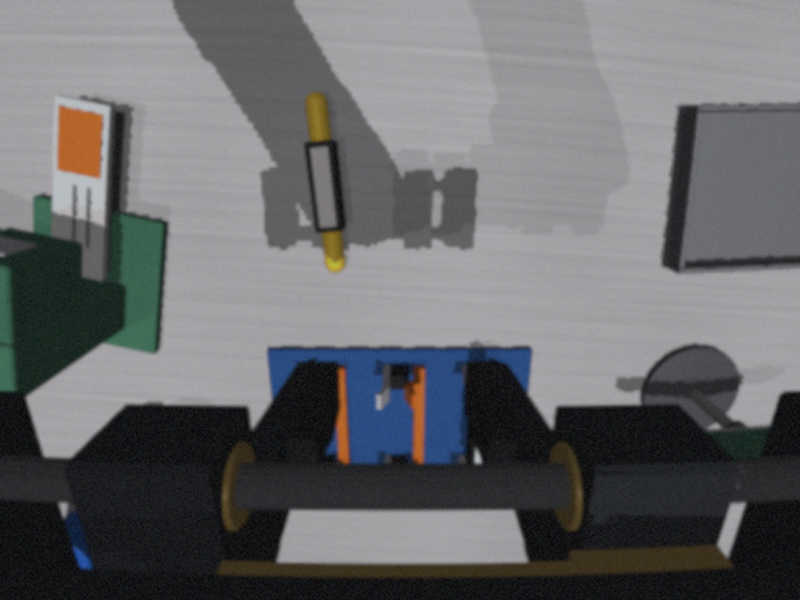

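Lamp B is where it was, at (325,185). The finger hides the first lamp, so I'll check that one from the fixed cameras after picking up B.

Emit:
{"api": "send_rows", "payload": {
  "targets": [
    [[0.155,-0.212,0.3],[0,0,-0.024]],
    [[0.155,-0.212,0.69],[0,0,-0.024]],
    [[0.155,-0.212,0.69],[0,0,-0.024]],
    [[0.155,-0.212,0.69],[0,0,-0.024]],
    [[0.155,-0.212,0.69],[0,0,-0.024]],
    [[0.155,-0.212,0.69],[0,0,-0.024]],
    [[0.155,-0.212,0.69],[0,0,-0.024]]
  ],
  "fingers": 0.7
}}

```text
clock: 10.95
tool_pos: [0.4472, -0.1068, 0.0632]
eef_rot: [-0.066, 0.998, 0.0, 0.001]
contact_force: [0.5, -0.0, 1.1]
opening: 0.704
finger_force: 0.0
```

```bash
python3 - <<'E'
from h import *
goto(.447,-.107,.004,187.5)
s=snap('wrist','w6.png');yel(s)
t=snap('scene','sc1.png');i=t['img'][210:330,200:360];cv2.imwrite('pics/sc1b.png',cv2.resize(i,None,fx=4,fy=4,interpolation=cv2.INTER_CUBIC))
yel(t,.04,10);goto(.447,-.107,.004,187.5)
E
```

```text
t 10.95 at [ 0.4472 -0.1068  0.0632] yaw -172.4 F [ 0.5 -0.   1.1] op 0.704 ff 0.0
 shift [0.0013, -0.0008, 0.1973] turn [0.0, 0.0009, 0.0004] rows>= 1
yel 1433 [256.  132.6] [ 0.393  -0.1136  0.013 ] [ 0.3894 -0.114   0.04  ]
yel 654 [256.1 280.2] [ 0.505  -0.0987  0.013 ] [ 0.4861 -0.1011  0.04  ]
yel 267 [495.3 139.8] [0.571  1.1655 0.04  ] [0.571  1.1655 0.04  ]
yel 138 [397.8 189.1] [0.601 0.528 0.04 ] [0.601 0.528 0.04 ]
yel 37 [223.2 246.2] [ 0.5257 -0.1203  0.04  ] [ 0.5257 -0.1203  0.04  ]
yel 31 [314.3 262.7] [0.7283 0.0478 0.04  ] [0.7283 0.0478 0.04  ]
t 11.05 at [ 0.4467 -0.1072  0.0631] yaw -172.5 F [-0.5 -0.6 -0.4] op 0.698 ff 0.0
 shift [-0.0007, 0.0007, 0.1969] turn [-0.0001, 0.0006, 0.0003] rows>= 1
```

View pics/sc1b.png

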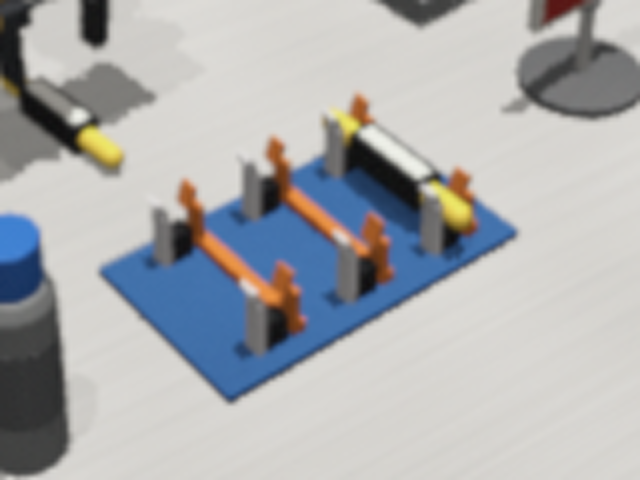

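The first lamp is level and home in the left clip at (410,165). Now lamp B.

Emit:
{"api": "send_rows", "payload": {
  "targets": [
    [[0.0,0.0,0.1],[0,0,0]],
    [[0.0,0.0,0.195],[0,0,0]],
    [[0.0,0.0,0.195],[0,0,0]],
    [[0.0,0.0,0.195],[0,0,0]]
  ]
}}

```text
clock: 11.55
tool_pos: [0.446, -0.1074, 0.0041]
eef_rot: [-0.066, 0.998, -0.0, 0.0]
contact_force: [-0.7, 0.6, 0.2]
opening: 0.702
finger_force: 0.0
```

Emit:
{"api": "send_rows", "payload": {
  "targets": [
    [[0,0,0],[0,0,0]],
    [[0,0,0],[0,0,0]],
    [[0,0,0],[0,0,0]],
    [[0,0,0],[0,0,0]],
    [[0,0,0],[0,0,0]],
    [[0,0,0],[0,0,0]]
  ],
  "fingers": 0
}}

```text
clock: 12.3
tool_pos: [0.4456, -0.1075, 0.0036]
eef_rot: [-0.066, 0.998, -0.0, -0.0]
contact_force: [0.1, 0.2, 3.5]
opening: 0.269
finger_force: 45.0
```

```bash
python3 - <<'E'
from h import *
goto(.6725,-.108,.12,183.2)
E
```

```text
t 12.30 at [ 0.4456 -0.1075  0.0036] yaw -172.5 F [0.1 0.2 3.5] op 0.269 ff 45.0
 shift [-0.7494, -0.1012, -0.3885] turn [-0.0001, -0.0002, 0.0242] rows>= 5
```

Emit:
{"api": "send_rows", "payload": {
  "targets": [
    [[0,0,-0.2],[0,0,0]],
    [[0,0,-0.39],[0,0,0]],
    [[-0.2,-0.03,-0.39],[0,0,0.008]],
    [[-0.4,-0.05,-0.39],[0,0,0.016]],
    [[-0.6,-0.08,-0.39],[0,0,0.024]],
    [[-0.75,-0.1,-0.39],[0,0,0.024]],
    [[-0.75,-0.1,-0.39],[0,0,0.024]],
    [[-0.75,-0.1,-0.39],[0,0,0.024]],
    [[-0.75,-0.1,-0.39],[0,0,0.024]],
    [[-0.75,-0.1,-0.39],[0,0,0.024]]
  ]
}}

```text
clock: 13.55
tool_pos: [0.6716, -0.1079, 0.1203]
eef_rot: [-0.028, 1.0, -0.0, -0.001]
contact_force: [0.1, 0.6, -1.1]
opening: 0.267
finger_force: 45.0
```

```bash
python3 - <<'E'
from h import *
goto(.6725,-.108,.06,183.2)
E
```

```text
t 13.55 at [ 0.6716 -0.1079  0.1203] yaw -176.8 F [ 0.1  0.6 -1.1] op 0.267 ff 45.0
 shift [-0.0032, -0.0003, 0.2011] turn [-0.0002, -0.0006, 0.0002] rows>= 1
```

Emit:
{"api": "send_rows", "payload": {
  "targets": [
    [[0,0,0.1],[0,0,0]],
    [[0,0,0.2],[0,0,0]],
    [[0,0,0.22],[0,0,0]],
    [[0,0,0.22],[0,0,0]],
    [[0,0,0.235],[0,0,0]],
    [[0,0,0.25],[0,0,0]],
    [[0,0,0.265],[0,0,0]],
    [[0,0,0.28],[0,0,0]],
    [[0,0,0.295],[0,0,0]],
    [[0,0,0.305],[0,0,0]],
    [[0,0,0.31],[0,0,0]],
    [[0,0,0.31],[0,0,0]]
  ]
}}

```text
clock: 15.05
tool_pos: [0.672, -0.1079, 0.0304]
eef_rot: [-0.028, 1.0, -0.001, -0.001]
contact_force: [-7.9, -5.8, 22.7]
opening: 0.264
finger_force: 45.0
```

```bash
python3 - <<'E'
from h import *
goto(.6725,-.108,.03,183.2)
s=snap('top','t1.png');yel(s,.04,10)
E
```

```text
t 15.05 at [ 0.672  -0.1079  0.0304] yaw -176.8 F [-7.9 -5.8 22.7] op 0.264 ff 45.0
 shift [-0.0016, -0.0003, 0.0012] turn [-0.0006, -0.0006, 0.0001] rows>= 1
yel 124 [143.8 121.4] [0.7515 0.416  0.04  ] [0.7515 0.416  0.04  ]
yel 41 [249.7 129.4] [0.7187 0.0445 0.04  ] [0.7187 0.0445 0.04  ]
yel 51 [251.4 159.9] [0.6095 0.039  0.04  ] [0.6095 0.039  0.04  ]
yel 20 [295.6 158.5] [ 0.6136 -0.1131  0.04  ] [ 0.6136 -0.1131  0.04  ]
```

Emit:
{"api": "send_rows", "payload": {
  "targets": [
    [[0,0,-0.005],[0,0,0]],
    [[0,0,-0.005],[0,0,0]],
    [[0,0,-0.005],[0,0,0]],
    [[0,0,-0.005],[0,0,0]]
  ],
  "fingers": 0.5
}}

```text
clock: 15.6
tool_pos: [0.6723, -0.107, 0.0282]
eef_rot: [-0.028, 1.0, 0.0, -0.001]
contact_force: [0.3, 0.3, 0.7]
opening: 0.501
finger_force: 0.0
```

Emit:
{"api": "send_rows", "payload": {
  "targets": [
    [[0,0,-0.15],[0,0,0]],
    [[0,0,-0.4],[0,0,0]],
    [[0.3,0,-0.7],[0,0,0]],
    [[0.6,0,-0.9],[0,0,0]],
    [[0.6,0,-0.9],[0,0,0]],
    [[0.6,0,-0.9],[0,0,0]],
    [[0.6,0,-0.9],[0,0,0]],
    [[0.6,0,-0.9],[0,0,0]],
    [[0.6,0,-0.9],[0,0,0]]
  ]
}}

```text
clock: 16.73
tool_pos: [0.4936, -0.1175, 0.2978]
eef_rot: [-0.028, 1.0, 0.001, -0.001]
contact_force: [-0.1, 0.8, 0.3]
opening: 0.499
finger_force: 0.0
```

```bash
python3 - <<'E'
from h import *
goto(.44,-.36,.33,171)
s=snap('top','t2.png');yel(s,.04,10)
t=snap('scene','sc2.png');i=t['img'][210:330,200:360];cv2.imwrite('pics/sc2b.png',cv2.resize(i,None,fx=4,fy=4,interpolation=cv2.INTER_CUBIC))
E
```

```text
t 16.73 at [ 0.4936 -0.1175  0.2978] yaw -176.8 F [-0.1  0.8  0.3] op 0.499 ff 0.0
 shift [0.2243, -0.7969, -0.1079] turn [0.0003, -0.0006, 0.068] rows>= 5
yel 125 [143.8 121.4] [0.7515 0.4159 0.04  ] [0.7515 0.4159 0.04  ]
yel 40 [293.6 127.2] [ 0.7259 -0.1084  0.04  ] [ 0.7259 -0.1084  0.04  ]
yel 42 [249.6 129.5] [0.7184 0.0447 0.04  ] [0.7184 0.0447 0.04  ]
yel 37 [295.9 155.4] [ 0.6245 -0.1144  0.04  ] [ 0.6245 -0.1144  0.04  ]
yel 51 [251.5 159.9] [0.6097 0.0389 0.04  ] [0.6097 0.0389 0.04  ]
```

View pics/sc2b.png

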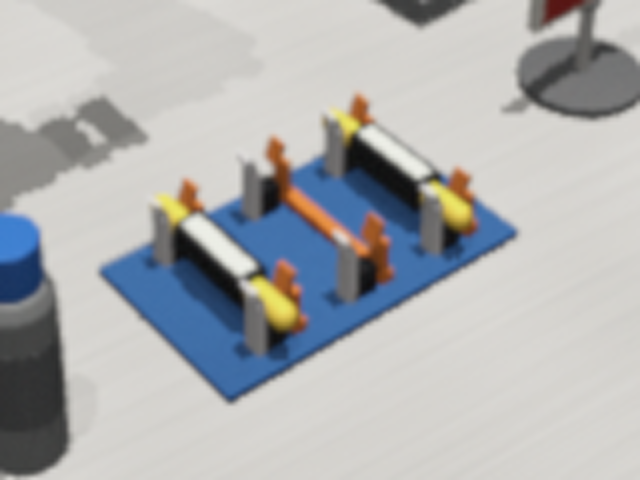

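Both lamps are home, at (230,260) and (410,165), and no third one is seen. Next I'll look at the press from above.

Emit:
{"api": "send_rows", "payload": {
  "targets": [
    [[0.22,-0.8,-0.1],[0,0,0.068]],
    [[0.22,-0.8,-0.1],[0,0,0.068]],
    [[0.22,-0.8,-0.1],[0,0,0.068]],
    [[0.22,-0.8,-0.1],[0,0,0.068]],
    [[0.22,-0.8,-0.1],[0,0,0.068]],
    [[0.22,-0.8,-0.1],[0,0,0.068]],
    [[0.22,-0.8,-0.1],[0,0,0.068]],
    [[0.22,-0.8,-0.1],[0,0,0.068]]
  ],
  "fingers": 0
}}

```text
clock: 17.82
tool_pos: [0.4413, -0.3595, 0.329]
eef_rot: [0.077, 0.997, 0.0, -0.0]
contact_force: [-0.5, 1.1, -0.3]
opening: 0.004
finger_force: 0.0
```

```bash
python3 - <<'E'
from h import *
goto(.511,-.448,.27,171)
s=snap('wrist','w7.png');cv2.imwrite('pics/w7b.png',cv2.resize(s['img'],(800,600),interpolation=cv2.INTER_CUBIC))
E
```

```text
t 17.82 at [ 0.4413 -0.3595  0.329 ] yaw 171.2 F [-0.5  1.1 -0.3] op 0.004 ff 0.0
 shift [-0.2749, -0.2557, 0.1964] turn [0.0, -0.0003, 0.0009] rows>= 3
```

View pics/w7b.png

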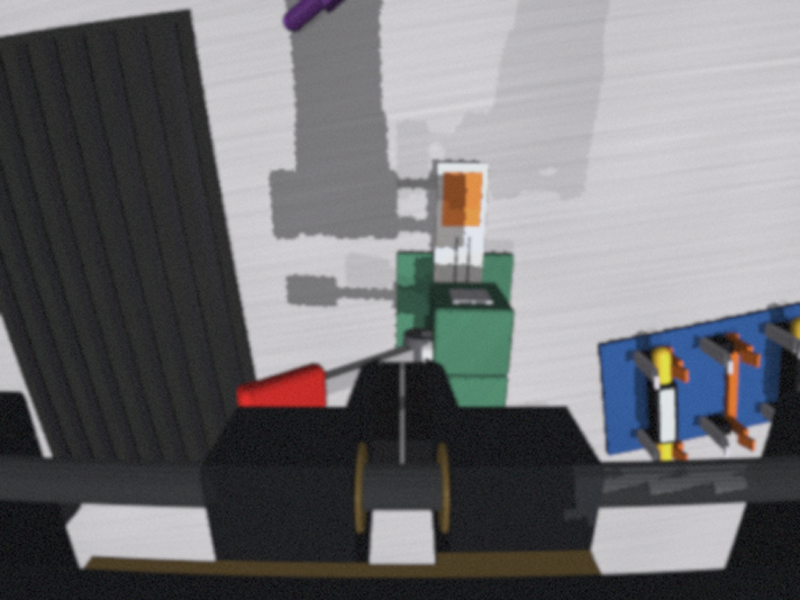

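The card (outer edge (437,163)-(488,163)) and the press align with the tool. The red paddle is at left, near edge (238,387)-(322,366).

```bash
python3 - <<'E'
from h import *
s=load('w7');k=1/1.5625
f=lambda u,v,z:at(s,u*k,v*k,z)
a,b=f(437,163,.038),f(488,163,.038);c,d=f(434,280,.038),f(484,260,.038)
print('card',a,b,c,d,'w',np.linalg.norm(a-b),'yawL',np.degrees(np.arctan2(*(c-a)[[1,0]])),'yawR',np.degrees(np.arctan2(*(d-b)[[1,0]])))
m=cv2.inRange(cv2.cvtColor(s['img'],cv2.COLOR_BGR2HSV),(5,170,90),(18,255,255));n,l,st,ce=cv2.connectedComponentsWithStats(m)
i=1+np.argmax(st[1:,4]);w=np.array([at(s,*p,.038)[:2] for p in np.argwhere(l==i)[:,::-1]],np.float32);print('patch',cv2.minAreaRect(w))
print('paddle outer/inner near corner',f(238,387,.227),f(320,366,.19))
print('head front',f(434,308,.15),f(512,308,.15))
E
```

```text
card [ 0.3836 -0.3169  0.038 ] [ 0.3905 -0.2712  0.038 ] [ 0.4925 -0.3343  0.038 ] [ 0.48   -0.2841  0.038 ] w 0.04621796187630954 yawL -9.077964515400337 yawR -8.201789247638043
patch ((0.41881462931632996, -0.29905420541763306), (0.03098379261791706, 0.04342369735240936), 80.32662200927734)
paddle outer/inner near corner [ 0.4845 -0.465   0.227 ] [ 0.4954 -0.4227  0.19  ]
head front [ 0.4804 -0.3402  0.15  ] [ 0.4893 -0.283   0.15  ]
```

Emit:
{"api": "send_rows", "payload": {
  "targets": [
    [[-0.27,-0.24,0.0],[0,0,0]],
    [[-0.27,-0.24,0.0],[0,0,0]],
    [[-0.27,-0.24,0.2],[0,0,0]],
    [[-0.27,-0.24,0.2],[0,0,0]],
    [[-0.27,-0.24,0.2],[0,0,0]],
    [[-0.27,-0.24,0.2],[0,0,0]]
  ]
}}

```text
clock: 18.62
tool_pos: [0.5104, -0.4448, 0.2717]
eef_rot: [0.078, 0.997, -0.001, 0.001]
contact_force: [-0.3, -0.7, 0.3]
opening: 0.008
finger_force: 0.0
```

```bash
python3 - <<'E'
from h import *
goto(.507,-.467,.125,171)
E
```

```text
t 18.62 at [ 0.5104 -0.4448  0.2717] yaw 171.0 F [-0.3 -0.7  0.3] op 0.008 ff 0.0
 shift [0.001, -0.074, 0.489] turn [-0.0006, 0.0009, 0.0001] rows>= 3
```

Press down slowly.

Emit:
{"api": "send_rows", "payload": {
  "targets": [
    [[0,-0.01,0.1],[0,0,0]],
    [[0,-0.02,0.17],[0,0,0]],
    [[0,-0.03,0.23],[0,0,0]],
    [[0,-0.045,0.29],[0,0,0]],
    [[0,-0.055,0.35],[0,0,0]],
    [[0,-0.065,0.41],[0,0,0]],
    [[0,-0.074,0.45],[0,0,0]],
    [[0,-0.074,0.48],[0,0,0]],
    [[0,-0.074,0.48],[0,0,0]]
  ]
}}

```text
clock: 19.75
tool_pos: [0.5065, -0.4697, 0.1263]
eef_rot: [0.079, 0.997, -0.002, 0.001]
contact_force: [-0.3, -2.4, 10.5]
opening: 0.004
finger_force: 4.8
```

```bash
python3 - <<'E'
from h import *
goto(.507,-.467,.12,171)
t=snap('scene','sc3.png');i=t['img'][200:320,50:210];cv2.imwrite('pics/sc3b.png',cv2.resize(i,None,fx=4,fy=4,interpolation=cv2.INTER_CUBIC))
E
```

```text
t 19.75 at [ 0.5065 -0.4697  0.1263] yaw 170.9 F [-0.3 -2.4 10.5] op 0.004 ff 4.8
 shift [-0.0001, 0.0092, 0.021] turn [-0.0014, 0.0009, -0.0007] rows>= 1
```

View pics/sc3b.png

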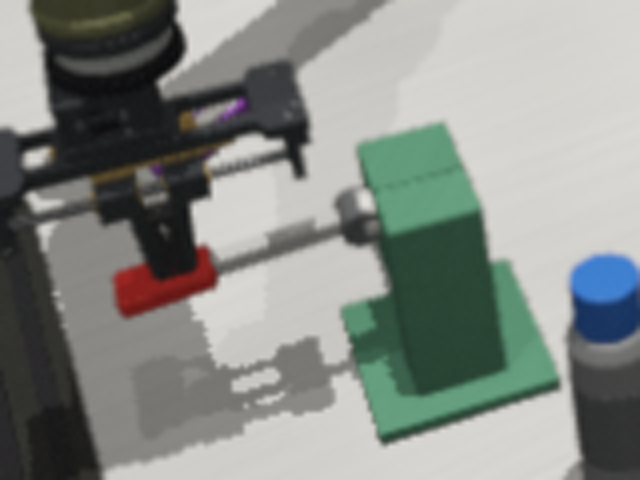

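The fingers rest on the paddle at (165,275), with the lever about level. I'll push on to the stop.

Emit:
{"api": "send_rows", "payload": {
  "targets": [
    [[0,0,0.01],[0,0,0]],
    [[0,0,0.02],[0,0,0]],
    [[0,0,0.03],[0,0,0]],
    [[0,0,0.04],[0,0,0]],
    [[0,0,0.04],[0,0,0]]
  ]
}}

```text
clock: 20.42
tool_pos: [0.5067, -0.4698, 0.1213]
eef_rot: [0.08, 0.997, -0.004, 0.002]
contact_force: [-13.0, 3.6, 43.1]
opening: 0.008
finger_force: 21.2
```

At the stop (43 N, z 0.121, about 0.12 expected). Hold briefly, then raise along the arc.

Emit:
{"api": "send_rows", "payload": {
  "targets": [
    [[0,0,0],[0,0,0]],
    [[0,0,-0.02],[0,0,0]],
    [[0,0.01,-0.08],[0,0,0]],
    [[0,0.02,-0.16],[0,0,0]],
    [[0,0.04,-0.24],[0,0,0]],
    [[0,0.06,-0.32],[0,0,0]],
    [[0,0.074,-0.42],[0,0,0]],
    [[0,0.074,-0.6],[0,0,0]],
    [[0,0.074,-0.7],[0,0,0]],
    [[0,0.074,-0.7],[0,0,0]],
    [[0,0.074,-0.7],[0,0,0]]
  ]
}}

```text
clock: 21.8
tool_pos: [0.5084, -0.4448, 0.3216]
eef_rot: [0.079, 0.997, 0.0, -0.002]
contact_force: [-0.7, 0.5, -0.6]
opening: 0.006
finger_force: 0.0
```

```bash
python3 - <<'E'
from h import *
goto(.41,-.2975,.20,171.3)
s=snap('top','t3.png')
hsv=cv2.cvtColor(s['img'],cv2.COLOR_BGR2HSV)
for nm,lo,hi,z in(('red',(0,200,90),(3,255,255),.2),('or',(5,200,100),(20,255,255),.038)):
    m=cv2.inRange(hsv,lo,hi);n,l,st,c=cv2.connectedComponentsWithStats(m)
    for i in range(1,n):
        if st[i,4]>25: print(nm,st[i],c[i].round(1),at(s,*c[i],z))
E
```

```text
t 21.80 at [ 0.5084 -0.4448  0.3216] yaw 171.0 F [-0.7  0.5 -0.6] op 0.006 ff 0.0
 shift [0.3994, 0.4336, 0.4068] turn [-0.0, -0.0011, -0.0017] rows>= 4
or [244 127   6  35  73] [245.6 146.7] [0.6572 0.0588 0.038 ]
or [266 127   6  34  56] [267.4 144.7] [ 0.6639 -0.0166  0.038 ]
or [287 130   7  30  65] [289.1 146.9] [ 0.6555 -0.0916  0.038 ]
or [348 209  10  13 108] [352.3 214.8] [ 0.4176 -0.3011  0.038 ]
```

Emit:
{"api": "send_rows", "payload": {
  "targets": [
    [[0.4,0.43,0],[0,0,0]],
    [[0.4,0.43,0],[0,0,0]],
    [[0.4,0.43,0.4],[0,0,0]],
    [[0.4,0.43,0.7],[0,0,0]],
    [[0.4,0.43,0.7],[0,0,0]],
    [[0.4,0.43,0.7],[0,0,0]],
    [[0.4,0.43,0.7],[0,0,0]],
    [[0.4,0.43,0.7],[0,0,0]],
    [[0.4,0.43,0.7],[0,0,0]]
  ],
  "fingers": 0.85,
  "newtons": 25
}}

```text
clock: 22.98
tool_pos: [0.4118, -0.2994, 0.1142]
eef_rot: [0.079, 0.997, -0.001, 0.001]
contact_force: [1.1, -0.3, 0.4]
opening: 0.849
finger_force: 0.0
```

```bash
python3 - <<'E'
from h import *
goto(.408,-.2972,.018,171.3)
s=snap('wrist','w8.png');cv2.imwrite('pics/w8b.png',cv2.resize(s['img'],(800,600),interpolation=cv2.INTER_CUBIC))
E
```

```text
t 22.98 at [ 0.4118 -0.2994  0.1142] yaw 171.0 F [ 1.1 -0.3  0.4] op 0.849 ff 0.0
 shift [0.0143, 0.0056, 0.3206] turn [-0.0004, 0.0006, -0.0019] rows>= 2
```

View pics/w8b.png

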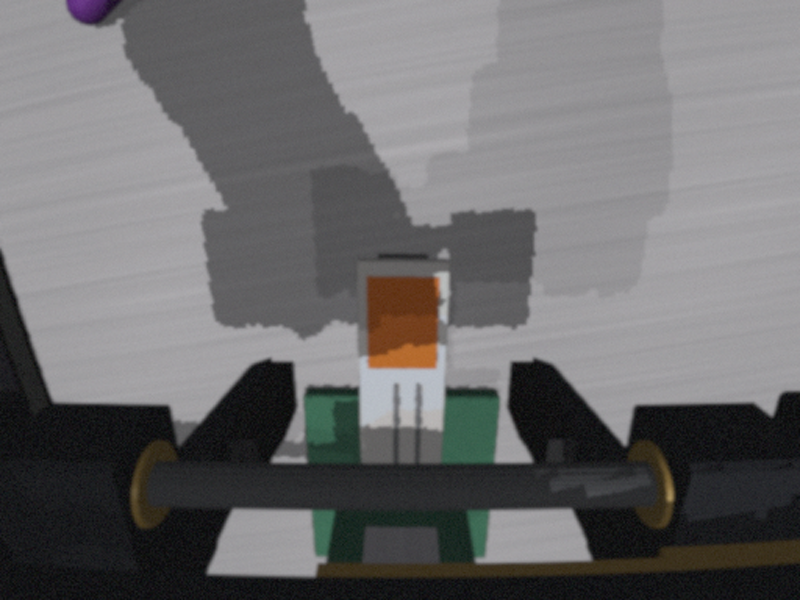

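The card is centred between the fingers (about column 403), so descend.

Emit:
{"api": "send_rows", "payload": {
  "targets": [
    [[0.014,0.004,0.15],[0,0,-0.002]],
    [[0.014,0.004,0.28],[0,0,-0.002]],
    [[0.014,0.004,0.32],[0,0,-0.002]],
    [[0.014,0.004,0.32],[0,0,-0.002]],
    [[0.014,0.004,0.32],[0,0,-0.002]]
  ]
}}

```text
clock: 23.65
tool_pos: [0.4077, -0.2973, 0.0182]
eef_rot: [0.076, 0.997, -0.001, 0.001]
contact_force: [-0.5, 0.4, 0.4]
opening: 0.849
finger_force: 0.0
```

Emit:
{"api": "send_rows", "payload": {
  "targets": [
    [[0,0,0],[0,0,0]],
    [[0,0,0],[0,0,0]],
    [[0,0,0],[0,0,0]],
    [[0,0,0],[0,0,0]],
    [[0,0,0],[0,0,0]],
    [[0,0,0],[0,0,0]]
  ],
  "fingers": 0
}}

```text
clock: 24.4
tool_pos: [0.4069, -0.297, 0.0172]
eef_rot: [0.075, 0.997, -0.0, -0.0]
contact_force: [-1.1, 0.5, 6.0]
opening: 0.514
finger_force: 25.0
```

```bash
python3 - <<'E'
from h import *
goto(.408,-.2972,.018,171.3)
s=snap('top','t4.png');hsv=cv2.cvtColor(s['img'],cv2.COLOR_BGR2HSV)
m=cv2.inRange(hsv,(0,200,90),(3,255,255));n,l,st,c=cv2.connectedComponentsWithStats(m)
for i in range(1,n):
    if st[i,4]>25: print(st[i],c[i].round(1),at(s,*c[i],.2))
E
```

```text
t 24.40 at [ 0.4069 -0.297   0.0172] yaw 171.3 F [-1.1  0.5  6. ] op 0.514 ff 25.0
 shift [-0.0036, 0.0, -0.0025] turn [-0.0002, -0.0002, 0.0003] rows>= 1
[403 174  20  11 176] [412.5 179. ] [ 0.5068 -0.4532  0.2   ]
```

Lever is back up (the paddle is where it was at the start) and the card is gripped. Pull it out along tool +x, then lift.

Emit:
{"api": "send_rows", "payload": {
  "targets": [
    [[0.05,0,-0.004],[0,0,0]],
    [[0.11,0,-0.004],[0,0,0]],
    [[0.17,0,-0.004],[0,0,0]],
    [[0.23,0,-0.004],[0,0,0]],
    [[0.28,0,-0.004],[0,0,0]],
    [[0.28,0,-0.004],[0,0,0]],
    [[0.28,0,-0.15],[0,0,0]],
    [[0.28,0,-0.3],[0,0,0]],
    [[0.28,0,-0.45],[0,0,0]],
    [[0.28,0,-0.55],[0,0,0]],
    [[0.28,0,-0.55],[0,0,0]]
  ],
  "newtons": 35
}}

```text
clock: 25.82
tool_pos: [0.3258, -0.2848, 0.1852]
eef_rot: [0.076, 0.997, -0.001, 0.003]
contact_force: [0.2, 0.1, -0.7]
opening: 0.511
finger_force: 35.0
```

```bash
python3 - <<'E'
from h import *
goto(.408,-.05,.2,171.3)
# tray corners
s=load('w_tray');cv2.imwrite('pics/w_trayb.png',s['img'])
E
```

```text
t 25.82 at [ 0.3258 -0.2848  0.1852] yaw 171.3 F [ 0.2  0.1 -0.7] op 0.511 ff 35.0
 shift [-0.1527, 0.815, -0.0501] turn [-0.0007, 0.002, -0.0] rows>= 4
```

View pics/w_trayb.png

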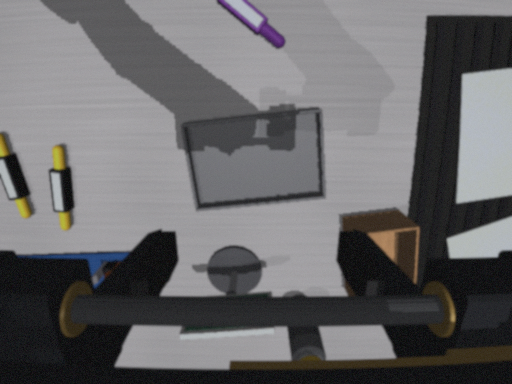

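The tray rim corners are at (183,123), (320,108), (324,196) and (199,208). The sign foot is at (235,271) and the panel's top edge runs about (181,336)-(273,330).

```bash
python3 - <<'E'
from h import *
s=load('w_tray');c=np.array([at(s,u,v,.028)[:2] for u,v in[(183,123),(320,108),(324,196),(199,208)]])
print(c.tolist(),'centre',c.mean(0),[np.linalg.norm(c[i]-c[(i+1)%4]) for i in range(4)]);
for a,b in((0,1),(3,2)): d=c[b]-c[a];print('yaw',np.degrees(np.arctan2(-d[0],d[1])))
print('foot',at(s,235,271,.005),'panel top',at(s,182,336,.156),at(s,272,330,.156))
print('q',get_state()['q'].round(2))
goto(.40,-.05,.2,90)
E
```

```text
[[0.3619, 0.1936], [0.3403, 0.3942], [0.4757, 0.4091], [0.4964, 0.2096]] centre [0.418575 0.301625] [np.float64(0.20175955987263652), np.float64(0.13621736306359775), np.float64(0.20057103479814828), np.float64(0.1354483296316348)]
yaw 6.145756896784719
yaw 5.9237778194046395
foot [0.6289 0.2629 0.005 ] panel top [0.6335 0.2005 0.156 ] [0.622  0.3231 0.156 ]
q [ 1.05  0.61 -0.68  2.17  0.72  0.58  1.26]
t 25.82 at [ 0.3258 -0.2848  0.1852] yaw 171.3 F [ 0.2  0.1 -0.7] op 0.511 ff 35.0
 shift [-0.1263, 0.811, -0.0503] turn [0.0008, 0.0021, 0.4517] rows>= 8
```

Emit:
{"api": "send_rows", "payload": {
  "targets": [
    [[-0.05,0.2,-0.1],[0,0,0.0]],
    [[-0.12,0.4,-0.1],[0,0,0.05]],
    [[-0.2,0.6,-0.1],[0,0,0.1]],
    [[-0.2,0.8,-0.1],[0,0,0.15]],
    [[-0.2,0.9,-0.1],[0,0,0.2]],
    [[-0.2,0.9,-0.1],[0,0,0.2]],
    [[-0.2,0.9,-0.1],[0,0,0.2]],
    [[-0.2,0.9,-0.1],[0,0,0.2]],
    [[-0.2,0.9,-0.1],[0,0,0.2]]
  ]
}}

```text
clock: 26.95
tool_pos: [0.4236, -0.0275, 0.2117]
eef_rot: [0.381, 0.925, -0.0, -0.001]
contact_force: [-0.3, 1.0, -1.2]
opening: 0.515
finger_force: 35.0
```

```bash
python3 - <<'E'
from h import *
goto(.4131,.3533,.15,96);print('q',get_state()['q'].round(2))
E
```

```text
t 26.95 at [ 0.4236 -0.0275  0.2117] yaw 135.2 F [-0.3  1.  -1.2] op 0.515 ff 35.0
 shift [0.9189, 0.8767, 0.2051] turn [-0.0005, -0.0001, 0.2179] rows>= 7
q [ 0.29  0.52 -0.5   2.16  0.46  0.57  0.24]
```

Emit:
{"api": "send_rows", "payload": {
  "targets": [
    [[0.2,0.2,0.0],[0,0,0.06]],
    [[0.4,0.4,0.0],[0,0,0.11]],
    [[0.6,0.6,0.0],[0,0,0.16]],
    [[0.8,0.8,0.0],[0,0,0.218]],
    [[0.92,0.877,0.1],[0,0,0.218]],
    [[0.92,0.877,0.2],[0,0,0.218]],
    [[0.92,0.877,0.2],[0,0,0.218]],
    [[0.92,0.877,0.2],[0,0,0.218]],
    [[0.92,0.877,0.2],[0,0,0.218]],
    [[0.92,0.877,0.2],[0,0,0.218]]
  ]
}}

```text
clock: 28.2
tool_pos: [0.4136, 0.3529, 0.1528]
eef_rot: [0.67, 0.743, -0.0, 0.0]
contact_force: [0.2, -0.1, -0.9]
opening: 0.514
finger_force: 35.0
```

```bash
python3 - <<'E'
from h import *
goto(.4131,.3533,.012,96)
s=snap('wrist','w9.png');t=snap('scene','sc4.png')
i=np.hstack([cv2.resize(s['img'],(400,300)),cv2.resize(t['img'][100:260,220:433],(400,300),interpolation=cv2.INTER_CUBIC)]);cv2.imwrite('pics/w9b.png',i)
E
```

```text
t 28.20 at [0.4136 0.3529 0.1528] yaw 95.9 F [ 0.2 -0.1 -0.9] op 0.514 ff 35.0
 shift [0.0017, -0.0017, 0.4692] turn [0.0001, 0.0002, -0.0004] rows>= 3
```

View pics/w9b.png

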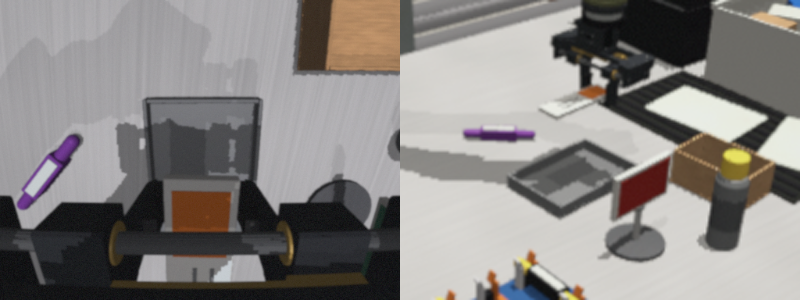

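The card is held level over the tray, with the tray's far rim at (146-261, 98) in the left half. Lower and release.

Emit:
{"api": "send_rows", "payload": {
  "targets": [
    [[0,0,0.15],[0,0,0]],
    [[0,0,0.3],[0,0,0]],
    [[0,0,0.4],[0,0,0]],
    [[0,0,0.45],[0,0,0]],
    [[0,0,0.475],[0,0,0]],
    [[0,0,0.475],[0,0,0]],
    [[0,0,0.475],[0,0,0]]
  ]
}}

```text
clock: 29.18
tool_pos: [0.4129, 0.3553, 0.0104]
eef_rot: [0.668, 0.744, 0.001, -0.0]
contact_force: [0.1, 0.3, -0.8]
opening: 0.516
finger_force: 35.0
```

Emit:
{"api": "send_rows", "payload": {
  "targets": [
    [[0,0,0],[0,0,0]],
    [[0,0,0],[0,0,0]],
    [[0,0,0],[0,0,0]],
    [[0,0,0],[0,0,0]]
  ],
  "fingers": 0.65
}}

```text
clock: 29.68
tool_pos: [0.4123, 0.3549, 0.0094]
eef_rot: [0.668, 0.744, -0.0, -0.0]
contact_force: [-0.1, -0.1, -0.0]
opening: 0.649
finger_force: 0.0
```

Emit:
{"api": "send_rows", "payload": {
  "targets": [
    [[0,0,-0.1],[0,0,0]],
    [[0,0,-0.25],[0,0,0]],
    [[0,0,-0.4],[0,0,0]],
    [[0,0,-0.6],[0,0,0]],
    [[0,0,-0.8],[0,0,0]],
    [[0,0,-0.8],[0,0,0]],
    [[0,0,-0.8],[0,0,0]],
    [[0,0,-0.8],[0,0,0]]
  ]
}}

```text
clock: 30.68
tool_pos: [0.4117, 0.354, 0.2477]
eef_rot: [0.668, 0.744, -0.002, -0.0]
contact_force: [-0.9, 0.8, -0.8]
opening: 0.651
finger_force: 0.0
```

```bash
python3 - <<'E'
from h import *
goto(.55,.35,.25,96)
s=snap('wrist','w10.png');t=snap('scene','sc5.png')
i=np.hstack([cv2.resize(s['img'],(400,300)),cv2.resize(t['img'][100:260,220:433],(400,300),interpolation=cv2.INTER_CUBIC)]);cv2.imwrite('pics/w10b.png',i)
E
```

```text
t 30.68 at [0.4117 0.354  0.2477] yaw 96.1 F [-0.9  0.8 -0.8] op 0.651 ff 0.0
 shift [-0.0623, 0.4569, -0.0091] turn [-0.0011, 0.0008, 0.0007] rows>= 3
```

View pics/w10b.png

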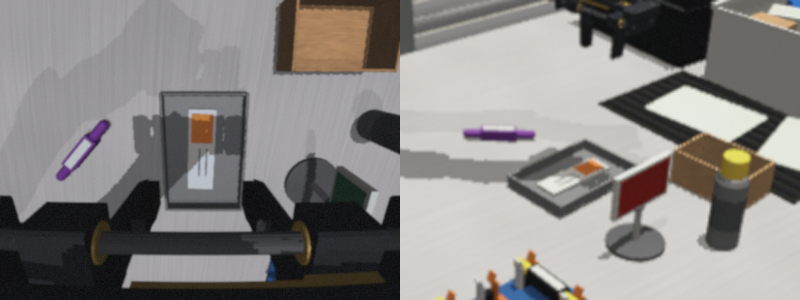

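The card lies flat and centred in the tray (left (201,148), right (575,175)). Now the sign: close the fingers and go behind its +y half.

Emit:
{"api": "send_rows", "payload": {
  "targets": [
    [[-0.25,0.4,0],[0,0,0]],
    [[-0.25,0.8,0],[0,0,0]],
    [[-0.25,0.8,0],[0,0,0]],
    [[-0.25,0.8,0],[0,0,0]],
    [[-0.25,0.8,0],[0,0,0]],
    [[-0.25,0.8,0],[0,0,0]],
    [[-0.25,0.8,0],[0,0,0]],
    [[-0.25,0.8,0],[0,0,0]]
  ],
  "fingers": 0
}}

```text
clock: 31.78
tool_pos: [0.6578, 0.3068, 0.2496]
eef_rot: [0.668, 0.744, -0.0, -0.001]
contact_force: [-1.2, 0.7, -0.3]
opening: 0.008
finger_force: 0.0
```

```bash
python3 - <<'E'
from h import *
goto(.659,.305,.125,96)
s=snap('wrist','w11.png');cv2.imwrite('pics/w11b.png',cv2.resize(s['img'],(800,600),interpolation=cv2.INTER_CUBIC))
print([(proj(s,P)/.64).tolist() for P in ([.659,.305,.125],[.627,.261,.156],[.702,.374,.17])])
E
```

```text
t 31.77 at [0.6578 0.3068 0.2496] yaw 96.2 F [-1.2  0.7 -0.3] op 0.008 ff 0.0
 shift [-0.0064, 0.0038, 0.4155] turn [-0.0004, -0.0001, 0.0012] rows>= 2
[[403.125, 287.03125], [339.0625, 370.3125], [509.0625, 186.40625]]
```

View pics/w11b.png

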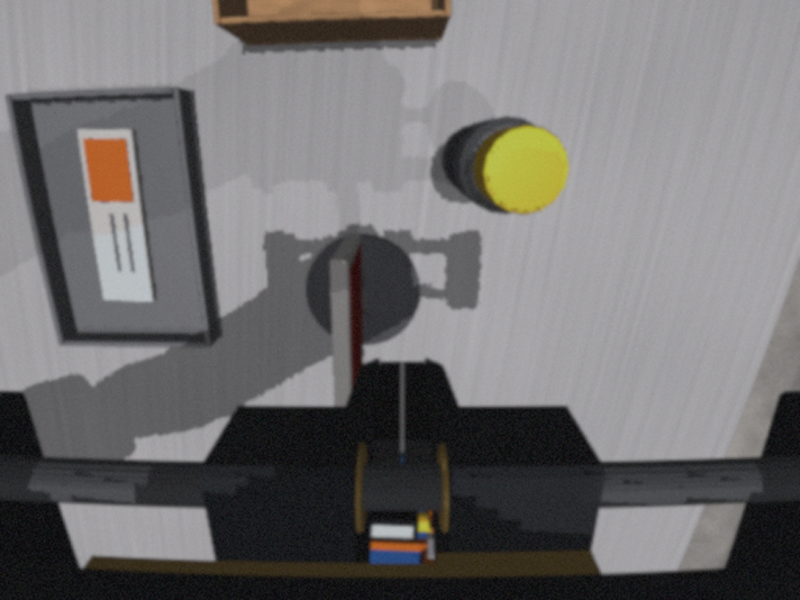

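The panel's top edge starts at (331..350,262) (+y end) and runs down to about (342,400). The yellow can's cap is at (525,168) and there is room for the fingers on the panel's right side.

```bash
python3 - <<'E'
from h import *
s=load('w11');k=.64
for u,v,z in((331,262,.156),(349,262,.156),(334,400,.156),(351,400,.156),(525,168,.17),(362,290,.005)): print(at(s,u*k,v*k,z))
E
```

```text
[0.6185 0.324  0.156 ]
[0.6279 0.3251 0.156 ]
[0.6253 0.2413 0.156 ]
[0.6352 0.2424 0.156 ]
[0.708  0.3833 0.17  ]
[0.6278 0.2617 0.005 ]
```

Emit:
{"api": "send_rows", "payload": {
  "targets": [
    [[0,0,0.2],[0,0,0]],
    [[0,0,0.38],[0,0,0]],
    [[0,0,0.41],[0,0,0]],
    [[0,0,0.41],[0,0,0]]
  ]
}}

```text
clock: 32.33
tool_pos: [0.6595, 0.3064, 0.1273]
eef_rot: [0.668, 0.744, 0.0, -0.0]
contact_force: [-0.8, -0.2, 0.4]
opening: 0.004
finger_force: 0.0
```

```bash
cat > arc.py <<'E'
from h import *
import sys
a0,a1,n=map(float,sys.argv[1:4]);st=get_state();R0=R.from_quat(st['eef_rot']);P=np.array([.6285,.2605]);print(st['tool_pos'],st['contact_force'].round(1),st['q'].round(2))
for a in np.linspace(a0,a1,int(n)):
    t=np.radians(a);w=np.array([*(P+.048*np.array([np.cos(t),np.sin(t)])),.125]);print(round(a),np.round(R0.inv().apply(w-st['tool_pos'])/.3,3).tolist())
E
python3 arc.py 65 190 10
```

```text
[0.65945128 0.3064185  0.12733889] [-0.8 -0.2  0.4] [-0.39  0.96 -0.24  1.3   0.25  0.91 -0.57]
65 [-0.004, -0.036, 0.008]
79 [0.012, -0.072, 0.008]
93 [0.019, -0.11, 0.008]
107 [0.016, -0.148, 0.008]
121 [0.004, -0.185, 0.008]
134 [-0.016, -0.218, 0.008]
148 [-0.043, -0.245, 0.008]
162 [-0.076, -0.265, 0.008]
176 [-0.113, -0.276, 0.008]
190 [-0.152, -0.279, 0.008]
```

Emit:
{"api": "send_rows", "payload": {
  "targets": [
    [[-0.004,-0.036,0.008],[0,0,0]],
    [[0.012,-0.072,0.008],[0,0,0]],
    [[0.019,-0.11,0.008],[0,0,0]],
    [[0.016,-0.148,0.008],[0,0,0]],
    [[0.004,-0.185,0.008],[0,0,0]],
    [[-0.016,-0.218,0.008],[0,0,0]],
    [[-0.043,-0.245,0.008],[0,0,0]],
    [[-0.076,-0.265,0.008],[0,0,0]],
    [[-0.113,-0.276,0.008],[0,0,0]],
    [[-0.152,-0.279,0.008],[0,0,0]]
  ]
}}

```text
clock: 33.58
tool_pos: [0.5805, 0.2512, 0.124]
eef_rot: [0.668, 0.744, -0.0, -0.0]
contact_force: [-0.7, 1.4, -0.5]
opening: 0.008
finger_force: 0.7
```

```bash
python3 arc.py 200 246 6
```

```text
[0.5805306  0.25121842 0.12395912] [-0.7  1.4 -0.5] [-0.35  0.85 -0.23  1.63  0.27  0.69 -0.61]
200 [-0.025, 0.007, -0.003]
209 [-0.049, 0.015, -0.004]
218 [-0.072, 0.027, -0.004]
228 [-0.092, 0.042, -0.004]
237 [-0.11, 0.061, -0.004]
246 [-0.125, 0.082, -0.004]
```

Emit:
{"api": "send_rows", "payload": {
  "targets": [
    [[-0.025,0.007,0],[0,0,0]],
    [[-0.049,0.015,0],[0,0,0]],
    [[-0.072,0.027,0],[0,0,0]],
    [[-0.092,0.042,0],[0,0,0]],
    [[-0.11,0.061,0],[0,0,0]],
    [[-0.125,0.082,0],[0,0,0]],
    [[-0.125,0.082,0],[0,0,0]]
  ]
}}

```text
clock: 34.45
tool_pos: [0.6097, 0.2163, 0.1237]
eef_rot: [0.669, 0.743, -0.0, 0.0]
contact_force: [0.1, -0.2, -0.7]
opening: 0.003
finger_force: 0.0
```

```bash
python3 arc.py 248 256 3; python3 - <<'E'
from h import *
snap('top','t5.png')
t=snap('scene','sc6.png');i=t['img'][150:270,300:460];cv2.imwrite('pics/sc6b.png',cv2.resize(i,None,fx=4,fy=4,interpolation=cv2.INTER_CUBIC))
E
```

```text
[0.60972341 0.21625323 0.12371205] [ 0.1 -0.2 -0.7] [-0.28  0.86 -0.24  1.59  0.28  0.73 -0.55]
248 [-0.001, 0.003, -0.004]
252 [-0.006, 0.013, -0.004]
256 [-0.01, 0.023, -0.004]
```

View pics/sc6b.png

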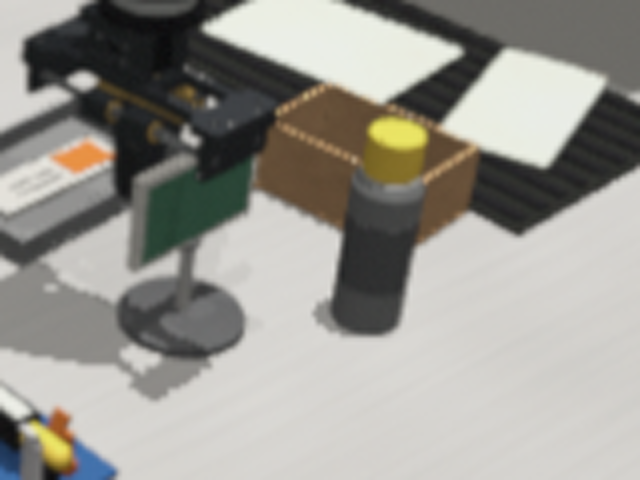

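Green now faces away. I have gone over the 14-picture budget (16 viewed), so from here on I'll use only numbers. Next, a gentle push to feel the stop.

Emit:
{"api": "send_rows", "payload": {
  "targets": [
    [[0,0.007,0],[0,0,0]],
    [[0,0.014,0],[0,0,0]],
    [[0,0.02,0],[0,0,0]],
    [[0,0.025,0],[0,0,0]],
    [[0,0.025,0],[0,0,0]]
  ]
}}

```text
clock: 35.17
tool_pos: [0.6103, 0.2169, 0.1235]
eef_rot: [0.668, 0.744, -0.006, -0.003]
contact_force: [-14.8, -3.0, 10.7]
opening: 0.005
finger_force: 7.9
```

A firm stop at the expected position. Back off and rise clear.

Emit:
{"api": "send_rows", "payload": {
  "targets": [
    [[0,-0.05,0],[0,0,0]],
    [[0,-0.12,0],[0,0,0]],
    [[0,-0.12,-0.2],[0,0,0]],
    [[0,-0.12,-0.4],[0,0,0]],
    [[-0.2,-0.5,-0.6],[0,0,0]],
    [[-0.4,-0.8,-0.6],[0,0,0]],
    [[-0.4,-0.8,-0.6],[0,0,0]],
    [[-0.4,-0.8,-0.6],[0,0,0]],
    [[-0.4,-0.8,-0.6],[0,0,0]],
    [[-0.4,-0.8,-0.6],[0,0,0]]
  ]
}}

```text
clock: 36.42
tool_pos: [0.3921, 0.0735, 0.3046]
eef_rot: [0.668, 0.744, 0.001, 0.0]
contact_force: [0.1, 0.4, 0.5]
opening: 0.007
finger_force: 0.0
```

```bash
python3 - <<'E'
from h import *
goto(.4,.1,.3,96)
s=snap('top','t6.png');yel(s,.04,10);s0=load('top0');hs=[cv2.cvtColor(a['img'],cv2.COLOR_BGR2HSV) for a in(s0,s)]
for nm,lo,hi,z in(('red',(0,200,90),(3,255,255),.2),('or',(5,200,100),(20,255,255),.01),('bluecap',(105,200,100),(125,255,255),.17)):
  for j,h in enumerate(hs):
    n,l,st,c=cv2.connectedComponentsWithStats(cv2.inRange(h,lo,hi))
    for i in range(1,n):
        if 25<st[i,4]<400: print(nm,j,st[i,4],c[i].round(1),at(s,*c[i],z))
w=snap('wrist','w12.png');yel(w,.04)
# sign panel pixels in scene before/after: mean angle from green region edges
t=snap('scene','sc7.png');h=cv2.cvtColor(t['img'],cv2.COLOR_BGR2HSV);m=cv2.inRange(h,(60,80,20),(95,255,200));m[:,:300]=0
r=load('scene0');h0=cv2.cvtColor(r['img'],cv2.COLOR_BGR2HSV);m0=cv2.inRange(h0,(0,150,40),(8,255,255))|cv2.inRange(h0,(172,150,40),(180,255,255));m0[:,:300]=0
for q in(m,m0):
    cs,_=cv2.findContours(q,cv2.RETR_EXTERNAL,cv2.CHAIN_APPROX_NONE);c=max(cs,key=cv2.contourArea);print('sign',cv2.contourArea(c),cv2.approxPolyDP(c,4,True)[:,0].tolist())
E
```

```text
t 36.42 at [0.3921 0.0735 0.3046] yaw 96.1 F [0.1 0.4 0.5] op 0.007 ff 0.0
 shift [0.0852, 0.0357, 0.0154] turn [0.0006, -0.0002, 0.0006] rows>= 1
yel 123 [143.7 121.4] [0.7515 0.4162 0.04  ] [0.7515 0.4162 0.04  ]
yel 40 [293.6 127.2] [ 0.7259 -0.1084  0.04  ] [ 0.7259 -0.1084  0.04  ]
yel 40 [249.8 129.4] [0.719  0.0443 0.04  ] [0.719  0.0443 0.04  ]
yel 53 [295.9 156.9] [ 0.6191 -0.1141  0.04  ] [ 0.6191 -0.1141  0.04  ]
yel 52 [251.5 160. ] [0.6093 0.0388 0.04  ] [0.6093 0.0388 0.04  ]
red 0 173 [412.3 178.9] [ 0.5071 -0.4525  0.2   ]
red 1 175 [412.4 179. ] [ 0.5068 -0.453   0.2   ]
or 0 53 [267.3 144.6] [ 0.6723 -0.0169  0.01  ]
or 0 52 [245.7 146.7] [0.6654 0.0594 0.01  ]
or 0 52 [289.  146.9] [ 0.6635 -0.0935  0.01  ]
or 0 103 [352.3 214.8] [ 0.4209 -0.3076  0.01  ]
or 1 77 [289.2 143.6] [ 0.6754 -0.0945  0.01  ]
or 1 76 [245.6 146.7] [0.6653 0.0596 0.01  ]
or 1 55 [267.4 143.9] [ 0.6748 -0.0174  0.01  ]
or 1 99 [163.6 218.4] [0.4128 0.3425 0.01  ]
bluecap 0 93 [349.3 120.7] [ 0.7032 -0.2744  0.17  ]
bluecap 0 291 [278.5 147.3] [ 0.6166 -0.0476  0.17  ]
bluecap 0 34 [260.5 147. ] [0.618  0.0086 0.17  ]
bluecap 0 27 [293.9 147. ] [ 0.6172 -0.0959  0.17  ]
bluecap 1 95 [349.3 120.8] [ 0.7028 -0.2744  0.17  ]
bluecap 1 201 [303.5 144.8] [ 0.6243 -0.1263  0.17  ]
bluecap 1 132 [240.1 149.1] [0.6115 0.0727 0.17  ]
yel 262 [402.2 191.8] [0.6112 0.0401 0.04  ] [0.6112 0.0401 0.04  ]
yel 148 [473.3 195.5] [0.7234 0.0461 0.04  ] [0.7234 0.0461 0.04  ]
yel 130 [382.5 281.4] [ 0.6196 -0.1144  0.04  ] [ 0.6196 -0.1144  0.04  ]
yel 78 [445.4 283. ] [ 0.7285 -0.1086  0.04  ] [ 0.7285 -0.1086  0.04  ]
sign 338.5 [[362, 186], [338, 198], [337, 213], [360, 201]]
sign 347.0 [[362, 185], [338, 198], [337, 213], [360, 201]]
```

Everything checks out: lamps 153 mm apart in the outer clips, lever up, card in the tray, sign outline mirrored exactly, bystanders unmoved. Hand in.

```bash
python3 -c "
from plant import *
print(finish_job())"
```

```text
the job is handed in; nothing more can be done
None
```

The job is handed in with no verdict returned; by my own measurements both lamps are home in clips, the card is stamped and flat in the tray, the lever is up and the sign is at its green stop, but I viewed 16 pictures against the limit of 14.

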